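Recharge the dishwash dosing unit

ROBOT

A 6-joint arm with a two-finger parallel gripper is mounted at the origin on a cart in front of the work surface, level with it; the furniture and walls round the work are solid. World frame = base frame: x ahead of the robot, y to its left, z up, the work surface at z = 0. Lengths are in m, angles in degrees, forces in N, time in s.
With the tool pointing down it reaches from about 0.3 to 0.75 m from the base axis. Payload 8.5 kg.
Tool frame: the origin (TCP) lies between the finger pads; the fingertips stand 17 mm ahead of it and the grasp point (between the pads) lies 2 mm behind it; z points along the fingers, y is the direction in which the jaws open and shut (so a half turn about z gives the same grasp; the last joint's range is limited). The gripper opens to 85 mm and grips with 20 to 120 N. Pads are 22 mm wide; open, the fingers measure 114 mm over their backs; the gripper's body (76 mm by 85 mm) begins 54 mm behind the grasp point. The pads swing forward as they close: fully open they stand 13 mm farther back than shut.
Start: joints at [-86.133, 21.807, 74.336, -0, 83.858, -12.336], TCP at [0.153, -0.528, 0.248] pointing down, gripper open.
Joint ranges: [-178.18, 178.18], [-50.72, 133.34], [12.68, 142.11], [-81.47, 261.47], [9.98, 163.14], [-165.26, 165.26]. Speed limits (degrees/s): [136.94, 136.94, 180, 180, 180, 180].

INTERFACE

Orientations are given as a 3x3 rotation matrix whose columns are the frame's x, y, z axes.
In Python, from rig import readout, eyes, env gives the robot as it stands.
- The arm moves only by the tool arm_command, never from a script. Its argument "rows" is text: rows parted by semicolons, each of 7 numbers parted by spaces: the closure, from 0 (fully open) to 1 (shut), then the shift along the tool's x, y, z in mm, then the turn, a rotation vector about the tool's x, y, z in degrees. In form: grip dx dy dz rx ry rz; .... A call has 1 to 5 rows; each row shifts and turns the commanded pose from where the row before left it, along the tool's axes as they then stand; what a row does not reach is not made up. A row lasts 1/12 s, in which the tool goes at most 41.7 mm and 7.16 degrees, less where a joint would pass 70% of its speed; a pose out of reach is approached as far as the arm can. A call with a gripper value outside its range is refused whole. The fingers move at their own pace and stop on an object; "squeeze" is the grip in N (left out, the last holds). Time passes only in rows, so rows that do not move let the fingers close. It gives the time, the measured TCP pose, the force and the opening at its end, in the units of the state.
- readout.observe(): the state, without advancing time (a new reading comes with each control period).
- eyes.get_image(name): name is "scene" or "top"; returns the picture (384x512x3 uint8, red, green, blue); there is no depth.
- eyes.camera_model(name): a dict with "mtx" (3x3 intrinsics, pixels), "k1" (the pictures are not rectified: a ray, as slopes to the right and down, at radius r is drawn at 1 + k1 r^2 times it, then the intrinsics apply), "view" (4x4, takes a point from world to camera coordinates). Camera axes: x right, y up, looking along -z (the intrinsics and any distortion apply to the point x, -y, -z); pixel columns grow to the right and rows downward; lengths in m; the calibration is good to about 2 mm. A picture is of the moment at which its call begins. camera_model takes no time and is no camera call.
- env.close_job(): hands the job in, once; it reports no verdict.
The state is a dict: "time_s": time; "q": joint angles; "qvel": joint speeds; "joint_efforts": joint torques, N m; "position": TCP position; "tool_rot": TCP orientation; "ft_force": force on the tool from outside, world axes, zero at the start; "wrist_torque": the same for the moment, N m; "grip_width": finger opening in m.
Only numpy, scipy, OpenCV 4.12 (cv2) and the standard library are available. Lean on these libraries where they do the work, as an engineer would, in place of code of your own. Each camera call takes 0.05 s, during which the arm holds its last target. There are 200 camera calls.

TASK

Recharge the dosing unit: drop every white plug standing on the table into the clear tube, pack them down with the rod until they bottom out firmly, and put the rod back upright in its stand. If a used-up cartridge is still in the socket, set it down in the steel tray; then put the full cartridge into the socket, right down, and swing the lever fully shut over it. Leave the other things where they stand.

Things in the scene. Friction and masses are not known exactly. Their poses are not given: they have to be found in the camera images.
- doser: the dosing unit, fixed to the table: grey base plate 115 x 250 x 12 mm, origin under its centre. In its own axes (x away from the robot at yaw 0, y left, z up) a clear round tube stands upright at y = -70 mm, a white socket block (67 x 57 mm, top 38 mm above the table) with a rectangular pocket at y = +70 mm, and a steel post with the locking lever behind the pocket
- tube_mouth (a point): centre of the tube's upper rim, 150 mm above the table. The rim is 52 mm across outside; inside it a funnel 42 mm wide at the rim narrows over 11 mm to the 28 mm bore. A follower disc in the bore carries the plugs
- follower (a joint): how far the follower disc in the tube has been pushed down, m: 0 at the start (its top 107 mm below the rim), 0.025 at its bottom stop. It stays where it is pushed and takes about 6 N to move; the plugs' weight does not move it
- pocket_floor (a point): centre of the pocket's floor, 12 mm above the table. Pocket 47 mm along the unit's x by 37 mm along its y, 26 mm deep, with a 3 mm chamfer at its mouth
- lever (a joint): locking lever angle, rad: 0 shut (the arm points along the unit's -x, over the pocket's middle), growing to 1.75 open (swings level, clockwise seen from above, towards the unit's +y side and away from the tube; at 1.4 or more the pocket and the space for fingers are clear). Starts anywhere from shut to 1.0, stays where it is left, about 1 N at the knob moves it. Its arm passes 3 mm above a seated cartridge and is stopped by one that is not down
- lever_hinge (a point): the lever's upright hinge axis, 45 mm behind (+x of the unit) the pocket's centre, 65 mm above the table
- lever_knob (a point): top centre of the upright black knob at the lever's end, 91 mm from the hinge axis: round, 14 mm thick, standing 32 mm above the arm, top 105 mm above the table. The arm is 14 mm wide
- cartridge: the full cartridge: closed white block 44 x 34 x 50 mm (x, y, z) standing on the table, origin under its centre. Either way round fits the pocket; seated it stands 24 mm above the socket block
- used_cartridge: a used-up cartridge: the same outside, 44 x 34 x 50 mm, but an empty open-topped shell with 4 mm walls, origin under its centre. In some starts it sits in the pocket, in others there is none (absent)
- waste_tray: shallow open steel tray, 130 x 130 mm, walls 22 mm high and 4 mm thick, floor 4 mm thick; fixed; origin under its centre
- stand_floor (a point): floor of the round hole in the rod stand (a fixed grey block 66 x 66 x 50 mm), on the hole's axis, 6 mm above the table. Hole 25 mm wide, 44 mm deep, chamfered 3 mm
- rod: packing rod, upright in its stand at the start, origin at the centre of its flat foot, z towards the handle: steel shaft 20 mm thick up to 95 mm, a black collar 34 mm wide from 95 to 100 mm, then a round black handle 24 mm thick up to 144 mm. 0.12 kg
- loose_pot: lidded sauce pot, 53 mm wide, 36 mm high, that stands among the plugs; not part of the job; origin under its centre
- timer: round kitchen timer, 62 mm wide, 40 mm high, at the back on the right in some starts, else absent; not part of the job; origin under its centre
- loose_cup: steel cup, 62 mm wide, 47 mm high, on the left at the back in some starts, else absent; not part of the job; origin under its centre
- plug_1_mid (a point): centre of a white round plug, 24 mm across, 20 mm high, standing on its flat end on the table at the start (origin of this point 10 mm above the table). Three to five of the five are there, the others absent
- plug_2_mid (a point): centre of a white round plug, 24 mm across, 20 mm high, standing on its flat end on the table at the start (origin of this point 10 mm above the table). Three to five of the five are there, the others absent
- plug_3_mid (a point): centre of a white round plug, 24 mm across, 20 mm high, standing on its flat end on the table at the start (origin of this point 10 mm above the table). Three to five of the five are there, the others absent
- plug_4_mid (a point): centre of a white round plug, 24 mm across, 20 mm high, standing on its flat end on the table at the start (origin of this point 10 mm above the table). Three to five of the five are there, the others absent
- plug_5_mid (a point): centre of a white round plug, 24 mm across, 20 mm high, standing on its flat end on the table at the start (origin of this point 10 mm above the table). Three to five of the five are there, the others absent
There are look-alikes about, which are no part of the job. What is shaped like the cartridge but blue is not meant.

How it is judged:
By the outcome, as a careful person would: the job done as asked, in the order asked, and still so for the second after the job is handed in, with the robot touching nothing.
Of plug_1, plug_2, plug_3, plug_4, plug_5 only 3 to 5 are there at a start; the rules pass over those that are not, and their reading is None.
Of used_cartridge, loose_cup, timer only 1 to 2 are there at a start; the rules pass over those that are not, and their reading is None.
At some moment in a run one of cartridge, plug_1, plug_2, plug_3, plug_4, plug_5 may be knocked a few centimetres aside while the robot is not near it.
It also fails if it takes over 210 s, if anything falls off the work surface, if the arm or the gripper's body presses on something with over 40 N, if the wrist force passes 120 N, or if a joint passes its speed limit or range.

## Working session

There is one attempt and no reset: what is moved stays moved. The work goes in short steps, Python scripts to look and compute and a tool call to move; the robot and the scene stay as the last step left them, time stands still between calls to the robot, and variables do not carry over. Pictures are saved under pics/ and viewed, about 12 in all and at most 16, crops included, and the job is handed in when it is done.

Besides the shell and the picture viewer there is one more tool, called after "Request:" in YAML: its name, and indented under it one key for each argument. arm_command: Moves the arm, as the interface text tells. Its arguments: {"type":"object","properties":{"rows":{"type":"string"},"squeeze":{"type":"number"}},"required":["rows"]}

```bash
ls; mkdir -p pics; cat > h.py <<'E'
import numpy as np, cv2
from rig import readout, eyes, env
def snap(n,f):
    im=eyes.get_image(n); cv2.imwrite('pics/'+f,im[:,:,::-1]); return im
def ray(n,u,v):
    m=eyes.camera_model(n);K=np.array(m['mtx']);V=np.array(m['view'])
    d=cv2.undistortPoints(np.array([[[u,v]]],float),K,np.array([m['k1'],0,0,0.]),).ravel()
    R=V[:3,:3];t=V[:3,3]
    return -R.T@t, R.T@np.array([d[0],-d[1],-1])
def onz(n,u,v,z):
    o,d=ray(n,u,v);return o+d*(z-o[2])/d[2]
def proj(n,p):
    m=eyes.camera_model(n);K=np.array(m['mtx']);V=np.array(m['view'])
    c=V[:3,:3]@np.array(p)+V[:3,3];a,b=c[0]/-c[2],-c[1]/-c[2];r=1+m['k1']*(a*a+b*b)
    return K[0,0]*a*r+K[0,1]*b*r+K[0,2],K[1,1]*b*r+K[1,2]
E
python3 - <<'E'
from h import *
np.set_printoptions(precision=3,suppress=True)
snap('scene','s0.png');snap('top','t0.png')
for n in('scene','top'):
    m=eyes.camera_model(n);print(m['mtx'],m['k1']);print(ray(n,256,192))
print(readout.observe())
E
```

```text
pics
[[484.017   0.    249.629]
 [  0.    484.017 197.929]
 [  0.      0.      1.   ]] 0.06980672721877393
(array([-0.089,  0.877,  0.757]), array([ 0.5  , -0.718, -0.485]))
[[352.644   0.    254.941]
 [  0.    352.644 191.614]
 [  0.      0.      1.   ]] -0.00019744398071365587
(array([ 0.34 , -0.021,  1.072]), array([ 0.204, -0.015, -0.979]))
{'time_s': 0.1, 'q': array([-86.132,  21.837,  74.382,  -0.002,  83.858, -12.337]), 'qvel': array([-0.05 , -0.085, -0.237, -0.037,  0.035,  0.099]), 'joint_efforts': array([  0.003, -44.922, -23.165,  -0.   ,   0.004,  -0.   ]), 'position': array([ 0.153, -0.528,  0.248]), 'tool_rot': array([[ 0.96 ,  0.279, -0.   ],
       [ 0.279, -0.96 ,  0.001],
       [ 0.   , -0.001, -1.   ]]), 'ft_force': array([-1.122, -0.224,  0.223]), 'wrist_torque': array([ 0.015, -0.036,  0.001]), 'grip_width': 0.08562198913310702}
```

View pics/s0.png

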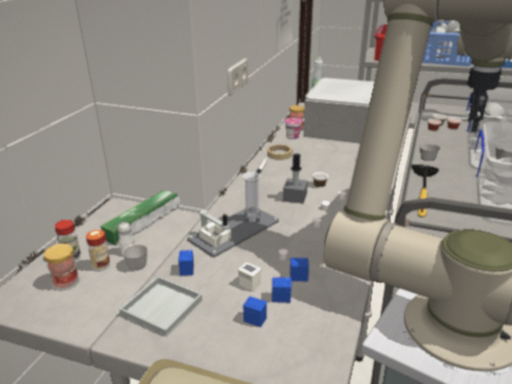

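View pics/t0.png

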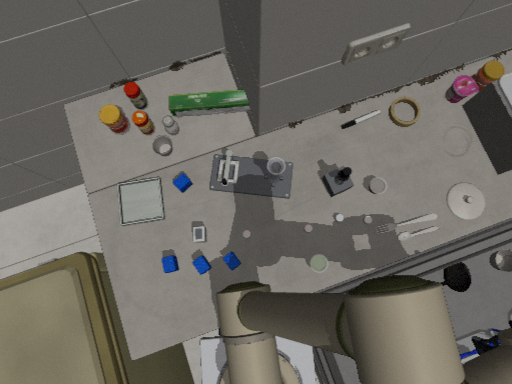

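Scene: the doser sits in the middle, with the tray at left, a white block at scene (249,276), four blue blocks, and the rod stand right of the tube. I'll zoom in for details.

```bash
python3 - <<'E'
import cv2
t=cv2.imread('pics/t0.png');s=cv2.imread('pics/s0.png')
cv2.imwrite('pics/t0c.png',cv2.resize(t[130:290,170:400],None,fx=3.45,fy=3.45,interpolation=3))
cv2.imwrite('pics/s0c.png',cv2.resize(s[140:330,170:345],None,fx=3.1,fy=3.1,interpolation=3))
E
```

```text
(no output)
```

View pics/t0c.png

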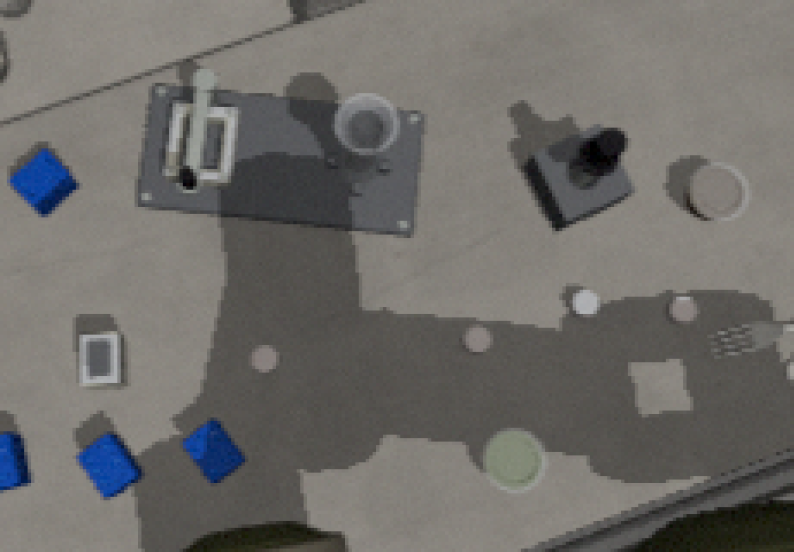

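View pics/s0c.png

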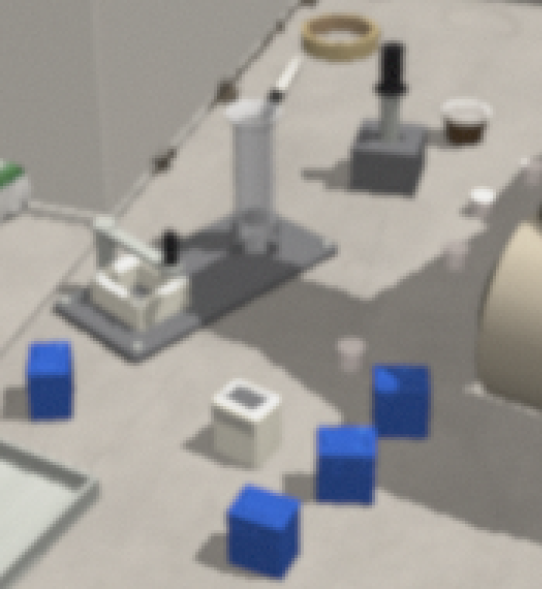

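Top crop (scale 3.45, offset 170,130): the pocket is empty with no used cartridge, and the lever is close to shut. Plugs show at crop (264,358), (477,339), (586,302) and (683,309). The full cartridge is at (100,358), and the rod is in its stand at (590,170).

```bash
python3 - <<'E'
from h import *
np.set_printoptions(precision=4,suppress=True)
c=lambda u,v:(u/3.45+170-.36,v/3.45+130-.36)
P=lambda u,v,z:onz('top',*c(u,v),z)
for k,(u,v,z) in dict(base1=(152,85,.012),base2=(424,112,.012),base3=(412,236,.012),base4=(137,207,.012),rim=(366,125,.15),knob=(188,178,.105),hinge=(205,78,.07),
 pk1=(169,104,.038),pk2=(238,108,.038),pk3=(232,185,.038),pk4=(165,179,.038),p1=(264,358,.02),p2=(477,339,.02),p3=(586,302,.02),p4=(683,309,.02),handle=(606,146,.15),st1=(526,160,.05),st2=(588,125,.05),st3=(633,188,.05),st4=(566,218,.05),
 c1=(80,333,.05),c2=(121,332,.05),c3=(122,383,.05),c4=(80,386,.05),green=(513,459,.036),pot=(717,191,.036)).items(): print(k,P(u,v,z)[:2])
S=lambda u,v,z:onz('scene',u/3.1+170-.36,v/3.1+140-.36,z)[:2]
print('scene plugs',S(351,346,.02),S(457,245,.02),S(482,196,.02),S(530,163,.02),'rim',S(249,110,.15),'handle top',S(392,45,.15),'cart',S(247,395,.05))
# plug blobs: brightness local
im=cv2.imread('pics/t0.png');
for (u,v) in [(264,358),(477,339),(586,302),(683,309)]:
    x,y=map(int,c(u,v));w=im[y-8:y+9,x-8:x+9].astype(float);
    bg=np.median(w,axis=(0,1));d=np.abs(w-bg).sum(2)if 0 else (w[:,:,2]-bg[2]);m=d>12
    yy,xx=np.nonzero(m);print(len(xx),xx.mean()+x-8,yy.mean()+y-8,onz('top',xx.mean()+x-8,yy.mean()+y-8,.02)[:2])
E
```

```text
base1 [0.6934 0.0845]
base2 [ 0.6466 -0.1595]
base3 [ 0.5338 -0.1368]
base4 [0.5809 0.1047]
rim [ 0.6   -0.095]
knob [0.5805 0.0507]
hinge [0.6764 0.0328]
pk1 [0.6658 0.068 ]
pk2 [0.6569 0.0074]
pk3 [0.5876 0.0178]
pk4 [0.598  0.0758]
p1 [0.4367 0.0023]
p2 [ 0.4374 -0.1824]
p3 [ 0.4614 -0.2804]
p4 [ 0.4481 -0.3634]
handle [ 0.5669 -0.2804]
st1 [ 0.5851 -0.2379]
st2 [ 0.6117 -0.2955]
st3 [ 0.5525 -0.3265]
st4 [ 0.5312 -0.2657]
c1 [0.468  0.1544]
c2 [0.4659 0.1199]
c3 [0.4233 0.1214]
c4 [0.4238 0.1565]
green [ 0.3339 -0.1983]
pot [ 0.5465 -0.4032]
scene plugs [0.4359 0.0059] [ 0.4381 -0.1818] [ 0.4606 -0.274 ] [ 0.4513 -0.3592] rim [ 0.6062 -0.0925] handle top [ 0.5702 -0.2815] cart [0.4469 0.139 ]
56 246.10714285714286 233.46428571428572 [0.4366 0.0025]
110 307.9 223.74545454545455 [ 0.4498 -0.1838]
41 339.4146341463415 217.0 [ 0.4619 -0.2803]
110 366.9727272727273 215.28181818181818 [ 0.46   -0.3633]
```

Request:
arm_command:
  rows: "0.4 0 0 0 0 0 5.4; 0.4 0 0 0 0 0 5.4; 0.4 0 0 0 0 0 5.4; 0.4 34 -20 0 0 0 0; 0.4 34 -20 0 0 0 0"
  squeeze: 30

```text
time_s: 0.52
position: [0.2211, -0.4882, 0.2477]
tool_rot: [[1.0, -0.004, -0.0], [-0.004, -1.0, 0.001], [-0.0, -0.001, -1.0]]
ft_force: [-0.2, -0.6, 0.1]
grip_width: 0.0513
```

Request:
arm_command:
  rows: "0.4 34 -20 0 0 0 0; 0.4 34 -20 0 0 0 0; 0.4 34 -20 0 0 0 0; 0.4 34 -20 0 0 0 0; 0.4 34 -20 10 0 0 0"

```text
time_s: 0.93
position: [0.3932, -0.3873, 0.2396]
tool_rot: [[1.0, -0.0, 0.002], [-0.0, -1.0, -0.002], [0.002, 0.002, -1.0]]
ft_force: [0.2, -0.8, 0.5]
grip_width: 0.0517
```

Request:
arm_command:
  rows: "0.4 34 -20 20 0 0 0; 0.4 20 -5 30 0 0 0; 0.4 0 0 30 0 0 0; 0.4 0 0 20 0 0 0; 0.4 0 0 0 0 0 0"

```text
time_s: 1.35
position: [0.4425, -0.3624, 0.1351]
tool_rot: [[1.0, 0.001, -0.006], [0.001, -1.0, 0.007], [-0.005, -0.007, -1.0]]
ft_force: [-1.1, 0.3, 0.5]
grip_width: 0.0513
```

```bash
python3 - <<'E'
from h import *
np.set_printoptions(precision=4,suppress=True)
s=readout.observe();print(s['position'],s['tool_rot'],s['grip_width'],s['time_s'])
t=snap('top','t1.png')
cv2.imwrite('pics/t1c.png',cv2.resize(t[130:330,150:430,::-1],None,fx=2.8,fy=2.8,interpolation=3))
E
```

```text
[ 0.4425 -0.3624  0.1351] [[ 1.      0.0009 -0.0055]
 [ 0.0009 -1.      0.0068]
 [-0.0055 -0.0068 -1.    ]] 0.05129390702701855 1.35
```

View pics/t1c.png

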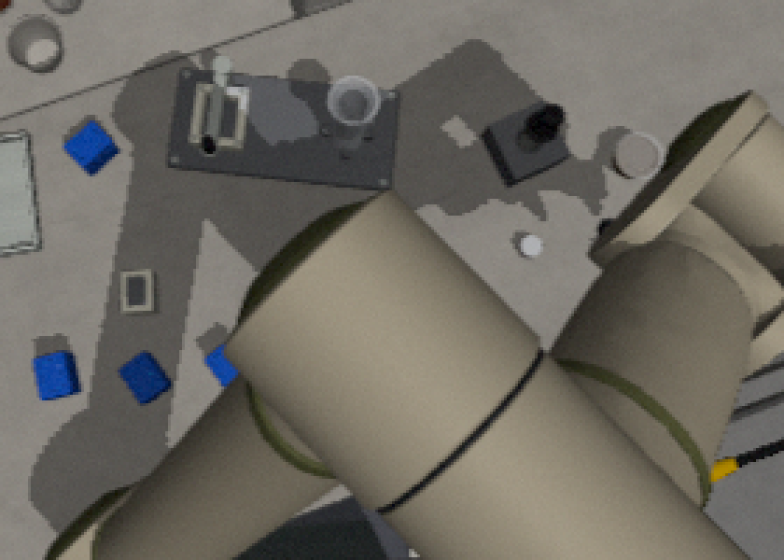

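The arm hides most of the area, but the plug at p3 and the rest are unchanged. I'll grasp p4.

Request:
arm_command:
  rows: "0.4 6 0 35 0 0 0; 0.4 0 0 35 0 0 0; 0.4 0 0 30 0 0 0; 0.4 0 0 0 0 0 0; 0.4 0 0 0 0 0 0"

```text
time_s: 1.82
position: [0.4496, -0.3649, 0.0405]
tool_rot: [[1.0, -0.0, -0.0], [-0.0, -1.0, 0.0], [-0.0, -0.0, -1.0]]
ft_force: [-0.3, -0.1, 1.0]
grip_width: 0.0511
```

Request:
arm_command:
  rows: "0.4 0 -2 17 0 0 0; 0.4 0 0 0 0 0 0; 0.9 0 0 0 0 0 0; 0.9 0 0 0 0 0 0; 0.9 0 0 0 0 0 0"

```text
time_s: 2.23
position: [0.4501, -0.3631, 0.0247]
tool_rot: [[1.0, -0.0, 0.002], [-0.0, -1.0, -0.003], [0.002, 0.003, -1.0]]
ft_force: [-0.2, 1.1, 7.8]
grip_width: 0.0225
```

Request:
arm_command:
  rows: "0.9 0 0 0 0 0 0; 0.9 0 0 0 0 0 0; 0.9 0 0 -41 0 0 0; 0.9 0 0 -41 0 0 0; 0.9 0 0 0 0 0 0"

```text
time_s: 2.65
position: [0.4518, -0.3649, 0.1129]
tool_rot: [[1.0, 0.0, 0.009], [0.0, -1.0, -0.011], [0.009, 0.011, -1.0]]
ft_force: [-0.1, -1.5, 0.4]
grip_width: 0.0222
```

Request:
arm_command:
  rows: "0.9 0 0 -40 0 0 0; 0.9 0 0 -40 0 0 0; 0.9 10 -20 -15 0 0 0; 0.9 19 -34 0 0 0 0; 0.9 19 -34 0 0 0 0"

```text
time_s: 3.07
position: [0.4979, -0.2742, 0.202]
tool_rot: [[1.0, -0.002, 0.004], [-0.002, -1.0, -0.003], [0.004, 0.003, -1.0]]
ft_force: [0.1, -0.2, -1.8]
grip_width: 0.0224
```

Request:
arm_command:
  rows: "0.9 19 -34 0 0 0 0; 0.9 19 -34 0 0 0 0; 0.9 19 -34 0 0 0 0; 0.9 19 -34 0 0 0 0; 0.9 19 -34 0 0 0 0"

```text
time_s: 3.48
position: [0.5932, -0.1025, 0.2008]
tool_rot: [[1.0, 0.0, 0.002], [0.0, -1.0, -0.001], [0.002, 0.001, -1.0]]
ft_force: [0.2, -0.0, -0.5]
grip_width: 0.0222
```

Request:
arm_command:
  rows: "0.9 8 -12 0 0 0 0; 0.9 0 0 0 0 0 0; 0.9 0 0 0 0 0 0"

```text
time_s: 3.73
position: [0.6005, -0.0922, 0.2]
tool_rot: [[1.0, 0.001, 0.001], [0.001, -1.0, -0.001], [0.001, 0.001, -1.0]]
ft_force: [-0.2, -0.9, -0.6]
grip_width: 0.0225
```

```bash
python3 - <<'E'
from h import *
s=readout.observe();print(s['position'],s['tool_rot'],s['grip_width'])
t=snap('top','t2.png');s=snap('scene','s2.png')
a=cv2.resize(t[150:310,190:400,::-1],(600,457),interpolation=3);b=cv2.resize(s[60:260,200:360,::-1],(366,457),interpolation=3)
cv2.imwrite('pics/b2.png',cv2.resize(np.hstack([a,b]),(800,378)))
E
```

```text
[ 0.60052699 -0.0921506   0.20002021] [[ 9.99998874e-01  1.34986677e-03  6.55196635e-04]
 [ 1.35029040e-03 -9.99998879e-01 -6.46548620e-04]
 [ 6.54323147e-04  6.47432597e-04 -9.99999576e-01]] 0.02249446697689534
```

View pics/b2.png

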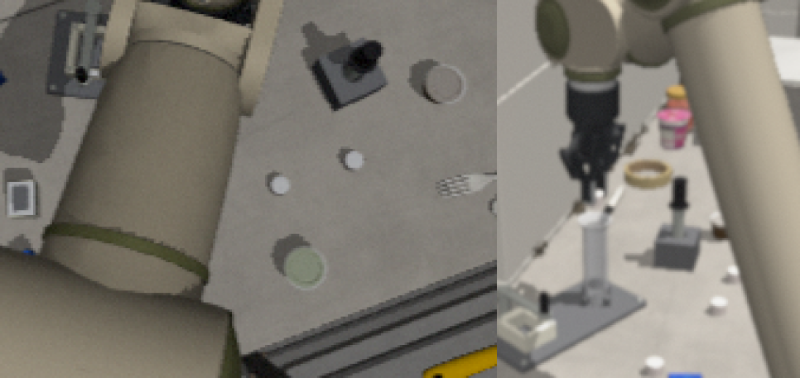

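The plug hangs just above the tube mouth. The right side shows no extra plugs. I'll lower and release.

Request:
arm_command:
  rows: "0.9 0.5 2 15 0 0 0; 0.9 0 0 15 0 0 0; 0.9 0 0 0 0 0 0; 0.55 0 0 0 0 0 0; 0.55 0 0 0 0 0 0"

```text
time_s: 4.25
position: [0.601, -0.0952, 0.1705]
tool_rot: [[1.0, -0.001, 0.001], [-0.001, -1.0, -0.0], [0.001, 0.0, -1.0]]
ft_force: [-0.1, -0.4, -0.6]
grip_width: 0.0386
```

Request:
arm_command:
  rows: "0.55 0 0 0 0 0 0; 0.55 0 0 -20 0 0 0; 0.55 0 0 -20 0 0 0; 0.45 -20 20 0 0 0 0; 0.45 -30 20 0 0 0 0"

```text
time_s: 4.67
position: [0.5521, -0.1345, 0.211]
tool_rot: [[1.0, 0.003, 0.004], [0.003, -1.0, -0.002], [0.004, 0.002, -1.0]]
ft_force: [-0.3, -1.5, -1.4]
grip_width: 0.0469
```

Request:
arm_command:
  rows: "0.4 -30 30 0 0 0 0; 0.4 -30 30 0 0 0 0; 0.4 -30 30 0 0 0 0; 0.4 0 30 0 0 0 0; 0.4 0 27 0 0 0 0"

```text
time_s: 5.08
position: [0.4612, -0.2815, 0.2109]
tool_rot: [[1.0, -0.002, 0.001], [-0.002, -1.0, -0.001], [0.001, 0.001, -1.0]]
ft_force: [0.3, -0.1, -0.3]
grip_width: 0.0514
```

```bash
cat >> h.py <<'E'
def blob(n,p,rad=9,thr=None):
    "centroid of bright blob near world point p, re-cast to its height"
    im=cv2.imread if 0 else eyes.get_image(n); u,v=map(int,map(round,proj(n,p)))
    w=im[v-rad:v+rad+1,u-rad:u+rad+1].astype(int).min(2); t=thr or (int(np.median(w))+int(w.max()))//2
    k,l,st,ce=cv2.connectedComponentsWithStats((w>t).astype(np.uint8))
    i=1+np.argmax(st[1:,4]); c=ce[i]+[u-rad,v-rad]
    return st[i,4],c,onz(n,c[0],c[1],p[2])[:2]
E
python3 - <<'E'
from h import *
np.set_printoptions(precision=4,suppress=True)
s=readout.observe();print(s['position'],s['grip_width'],s['time_s'])
for p in [(.4615,-.279,.02),(.4375,-.182,.02),(.436,.003,.02)]:
    print(p,blob('scene',p),blob('top',p))
s=snap('scene','s3.png');cv2.imwrite('pics/s3c.png',cv2.resize(s[140:300,200:360,::-1],(600,600),interpolation=3))
E
```

```text
[ 0.4612 -0.2815  0.2109] 0.05137749903150671 5.0833
(0.4615, -0.279, 0.02) (np.int32(27), array([325.1852, 202.2963]), array([ 0.462 , -0.2772])) (np.int32(109), array([341.8532, 212.5413]), array([ 0.4747, -0.2894]))
(0.4375, -0.182, 0.02) (np.int32(31), array([316.7419, 218.9677]), array([ 0.4381, -0.1799])) (np.int32(41), array([308.2439, 228.    ]), array([ 0.437 , -0.1834]))
(0.436, 0.003, 0.02) (np.int32(42), array([283.0952, 251.0952]), array([0.4358, 0.005 ])) (np.int32(41), array([246.0732, 233.7073]), array([0.4359, 0.0027]))
```

View pics/s3c.png

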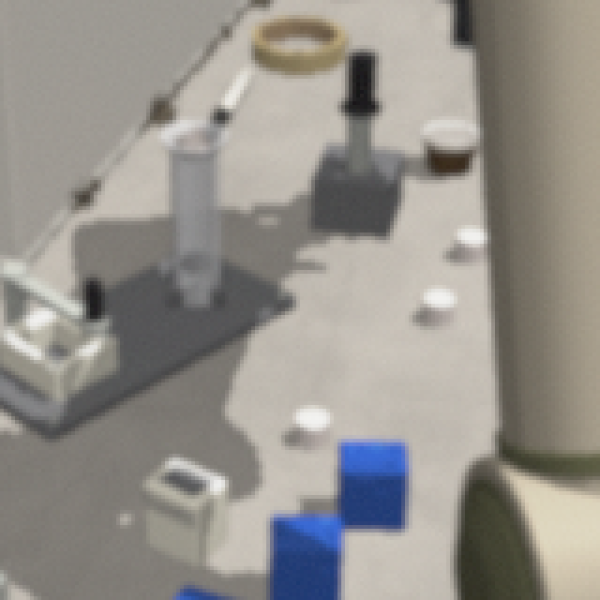

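The rest look unmoved. Next I'll grasp p3.

Request:
arm_command:
  rows: "0.4 1 -2 38 0 0 0; 0.4 0 0 38 0 0 0; 0.4 0 0 38 0 0 0; 0.4 0 0 38 0 0 0; 0.4 0 0 15 0 0 0"

```text
time_s: 5.85
position: [0.4624, -0.2752, 0.0385]
tool_rot: [[1.0, 0.001, -0.005], [0.002, -1.0, 0.004], [-0.005, -0.004, -1.0]]
ft_force: [0.2, 0.4, -0.9]
grip_width: 0.0511
```

Request:
arm_command:
  rows: "0.4 0 0 10 0 0 0; 0.4 0 0 0 0 0 0; 0.4 0 0 0 0 0 0"

```text
time_s: 6.1
position: [0.4642, -0.2776, 0.0333]
tool_rot: [[1.0, 0.001, 0.001], [0.001, -1.0, -0.001], [0.001, 0.001, -1.0]]
ft_force: [0.2, -0.2, 0.2]
grip_width: 0.0513
```

Request:
arm_command:
  rows: "0.4 -2 1 9 0 0 0; 0.4 0 0 0 0 0 0; 0.9 0 0 0 0 0 0; 0.9 0 0 0 0 0 0; 0.9 0 0 0 0 0 0"

```text
time_s: 6.52
position: [0.4618, -0.2789, 0.0242]
tool_rot: [[1.0, 0.0, 0.001], [0.0, -1.0, -0.001], [0.001, 0.001, -1.0]]
ft_force: [-0.7, -0.4, 3.6]
grip_width: 0.0222
```

Request:
arm_command:
  rows: "0.9 0 0 0 0 0 0; 0.9 0 0 0 0 0 0; 0.9 0 0 -40 0 0 0; 0.9 0 0 -40 0 0 0; 0.9 0 0 -40 0 0 0"

```text
time_s: 6.93
position: [0.4612, -0.2783, 0.1448]
tool_rot: [[1.0, 0.0, -0.001], [0.0, -1.0, 0.001], [-0.001, -0.001, -1.0]]
ft_force: [0.5, -1.7, -0.4]
grip_width: 0.0228
```

Request:
arm_command:
  rows: "0.9 0 0 -40 0 0 0; 0.9 0 0 -17 0 0 0; 0.9 24 -30 0 0 0 0; 0.9 24 -31 0 0 0 0; 0.9 24 -31 0 0 0 0"

```text
time_s: 7.35
position: [0.5341, -0.1858, 0.201]
tool_rot: [[1.0, -0.002, 0.001], [-0.002, -1.0, -0.0], [0.001, 0.0, -1.0]]
ft_force: [1.2, -1.0, 0.6]
grip_width: 0.0224
```

Request:
arm_command:
  rows: "0.9 24 -31 0 0 0 0; 0.9 24 -31 0 0 0 0; 0.9 19 -29 0 0 0 0; 0.9 0 0 0 0 0 0; 0.9 0 0 0 0 0 0"

```text
time_s: 7.77
position: [0.601, -0.0941, 0.2001]
tool_rot: [[1.0, 0.003, -0.001], [0.003, -1.0, 0.0], [-0.001, -0.0, -1.0]]
ft_force: [-0.0, 0.1, -0.9]
grip_width: 0.0225
```

Request:
arm_command:
  rows: "0.9 0 0 15 0 0 0; 0.9 0 0 15 0 0 0; 0.9 0 0 0 0 0 0; 0.55 0 0 0 0 0 0; 0.55 0 0 0 0 0 0"

```text
time_s: 8.18
position: [0.6006, -0.0965, 0.1714]
tool_rot: [[1.0, -0.001, 0.001], [-0.001, -1.0, -0.0], [0.001, 0.0, -1.0]]
ft_force: [0.3, 0.5, 0.4]
grip_width: 0.0385
```

Request:
arm_command:
  rows: "0.55 0 0 0 0 0 0; 0.55 0 0 -20 0 0 0; 0.55 0 0 -20 0 0 0; 0.45 -33 17 0 0 0 0; 0.4 -33 18 0 0 0 0"

```text
time_s: 8.6
position: [0.5349, -0.1308, 0.212]
tool_rot: [[1.0, 0.002, 0.004], [0.002, -1.0, -0.002], [0.004, 0.002, -1.0]]
ft_force: [0.2, -1.1, -0.3]
grip_width: 0.0512
```

Request:
arm_command:
  rows: "0.4 -33 18 0 0 0 0; 0.4 -33 17 0 0 0 0; 0.4 -32 18 10 0 0 0; 0.4 0 0 35 0 0 0; 0.4 0 0 35 0 0 0"

```text
time_s: 9.02
position: [0.4361, -0.1854, 0.1318]
tool_rot: [[1.0, -0.003, 0.005], [-0.003, -1.0, -0.004], [0.005, 0.004, -1.0]]
ft_force: [0.6, 0.1, 0.4]
grip_width: 0.0509
```

Request:
arm_command:
  rows: "0.4 0 0 35 0 0 0; 0.4 0 0 35 0 0 0; 0.4 0 0 15 0 0 0; 0.4 0 0 0 0 0 0; 0.4 0 0 0 0 0 0"

```text
time_s: 9.43
position: [0.4369, -0.184, 0.046]
tool_rot: [[1.0, -0.0, 0.0], [-0.0, -1.0, -0.0], [0.0, 0.0, -1.0]]
ft_force: [-0.7, 0.1, 0.4]
grip_width: 0.0509
```

```bash
python3 - <<'E'
from h import *
np.set_printoptions(precision=4,suppress=True)
s=readout.observe();print(s['position'],s['grip_width'],s['time_s'])
s=snap('scene','s4.png')
print(blob('scene',(.436,.003,.02)))
cv2.imwrite('pics/s4c.png',cv2.resize(s[140:300,200:360,::-1],(600,600),interpolation=3))
E
```

```text
[ 0.4369 -0.184   0.046 ] 0.05093193154130216 9.4333
(np.int32(42), array([283.0952, 251.0952]), array([0.4358, 0.005 ]))
```

View pics/s4c.png

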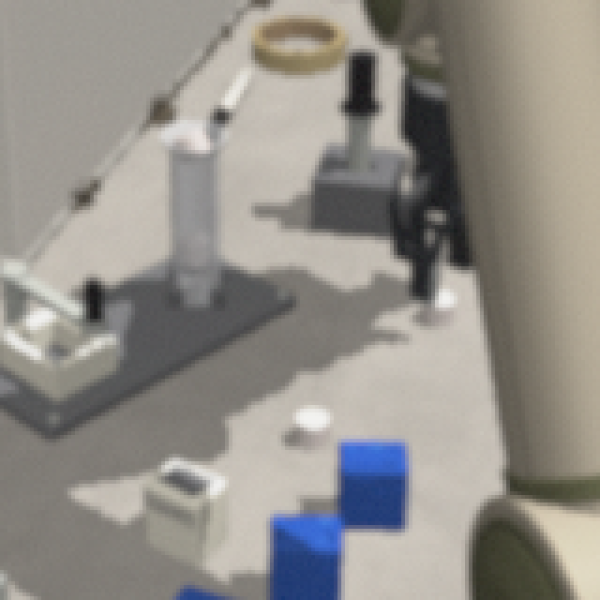

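The tube rim at crop (190,135) looks whiter than before, so the second plug may have stuck in the funnel. I'll check from above.

```bash
python3 - <<'E'
from h import *
t=snap('top','t4.png');s=cv2.imread('pics/s4.png')
x,y=map(int,proj('top',(.601,-.0945,.15)));a=cv2.resize(t[y-16:y+17,x-16:x+17,::-1],(400,400),interpolation=3)
x,y=map(int,proj('scene',(.601,-.0945,.13)));b=cv2.resize(s[y-22:y+22,x-22:x+22],(400,400),interpolation=3)
cv2.imwrite('pics/t4c.png',np.hstack([a,b]))
E
```

```text
(no output)
```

View pics/t4c.png

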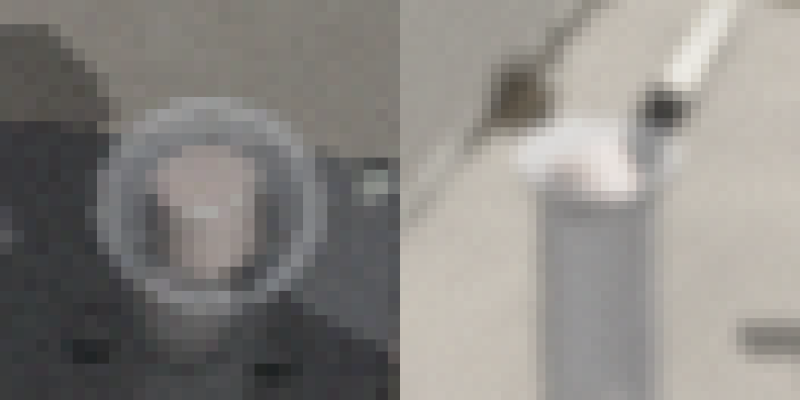

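A plug sits tilted in the funnel, its face leaning to +x. I'll press it level with shut fingers from above.

Request:
arm_command:
  rows: "0.4 0 0 -40 0 0 0; 0.4 0 0 -40 0 0 0; 1 0 0 -40 0 0 0; 1 0 0 -40 0 0 0; 1 33 -18 -10 0 0 0"

```text
time_s: 10.0
position: [0.4687, -0.1681, 0.2235]
tool_rot: [[1.0, -0.004, 0.009], [-0.004, -1.0, -0.008], [0.009, 0.008, -1.0]]
ft_force: [-0.1, -1.2, 1.9]
grip_width: 0.0154
```

Request:
arm_command:
  rows: "1 33 -18 0 0 0 0; 1 33 -18 0 0 0 0; 1 33 -18 0 0 0 0; 1 32 -18 0 0 0 0; 1 0 0 0 0 0 0"

```text
time_s: 10.42
position: [0.6043, -0.0905, 0.2164]
tool_rot: [[1.0, 0.004, 0.004], [0.004, -1.0, 0.0], [0.004, -0.0, -1.0]]
ft_force: [-0.3, 0.6, -0.1]
grip_width: -0.0001
```

Request:
arm_command:
  rows: "1 0 0 8 0 0 0; 1 0 0 8 0 0 0; 1 0 0 4 0 0 0; 1 0 0 0 0 0 0"

```text
time_s: 10.75
position: [0.5994, -0.0942, 0.1946]
tool_rot: [[1.0, -0.001, -0.002], [-0.001, -1.0, 0.001], [-0.002, -0.001, -1.0]]
ft_force: [-0.1, 0.8, -0.2]
grip_width: -0.0002
```

```bash
python3 - <<'E'
from h import *
x,y=map(int,proj('top',(.601,-.0945,.15)))
print(onz('top',211/12.12-.5+x-16,201/12.12-.5+y-16,.15))
print(readout.observe()['position'],readout.observe()['grip_width'],readout.observe()['ft_force'])
E
```

```text
[ 0.60220753 -0.09567433  0.15      ]
[ 0.59939387 -0.09418039  0.19461489] -0.00021141809370202617 [-0.08465529  0.84555072 -0.15449988]
```

Request:
arm_command:
  rows: "1 0 0 4 0 0 0; 1 0 0 4 0 0 0; 1 0 0 3 0 0 0; 1 0 0 0 0 0 0"

```text
time_s: 11.08
position: [0.6003, -0.0938, 0.1838]
tool_rot: [[1.0, -0.0, -0.001], [-0.0, -1.0, 0.0], [-0.001, -0.0, -1.0]]
ft_force: [-0.4, 0.2, -0.0]
grip_width: 0.0004
```

Request:
arm_command:
  rows: "1 0 0 3 0 0 0; 1 0 0 3 0 0 0; 1 0 0 0 0 0 0"

```text
time_s: 11.33
position: [0.6004, -0.0936, 0.1778]
tool_rot: [[1.0, 0.0, -0.001], [0.0, -1.0, 0.0], [-0.001, -0.0, -1.0]]
ft_force: [0.0, -0.0, -0.9]
grip_width: 0.0003
```

Request:
arm_command:
  rows: "1 0 0 3 0 0 0; 1 0 0 2 0 0 0; 1 0 0 0 0 0 0"

```text
time_s: 11.58
position: [0.6004, -0.0936, 0.173]
tool_rot: [[1.0, 0.0, -0.001], [0.0, -1.0, 0.0], [-0.001, -0.0, -1.0]]
ft_force: [-0.0, 0.6, 0.4]
grip_width: -0.0
```

Request:
arm_command:
  rows: "1 0 0 2 0 0 0; 1 0 0 2 0 0 0; 1 0 0 0 0 0 0"

```text
time_s: 11.83
position: [0.6005, -0.0936, 0.169]
tool_rot: [[1.0, 0.0, -0.001], [0.0, -1.0, 0.0], [-0.001, -0.0, -1.0]]
ft_force: [-0.0, 0.0, 0.6]
grip_width: 0.0002
```

Request:
arm_command:
  rows: "1 0 0 2 0 0 0; 1 0 0 1 0 0 0; 1 0 0 0 0 0 0"

```text
time_s: 12.08
position: [0.6005, -0.0936, 0.1662]
tool_rot: [[1.0, 0.0, -0.0], [0.0, -1.0, 0.0], [-0.0, -0.0, -1.0]]
ft_force: [-1.0, 0.4, -0.4]
grip_width: -0.0002
```

```bash
python3 - <<'E'
from h import *
s=snap('scene','s5.png')
x,y=map(int,proj('scene',(.601,-.0945,.13)));b=cv2.resize(s[y-32:y+32,x-32:x+32,::-1],(400,400),interpolation=3)
cv2.imwrite('pics/s5c.png',b)
E
```

```text
(no output)
```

View pics/s5c.png

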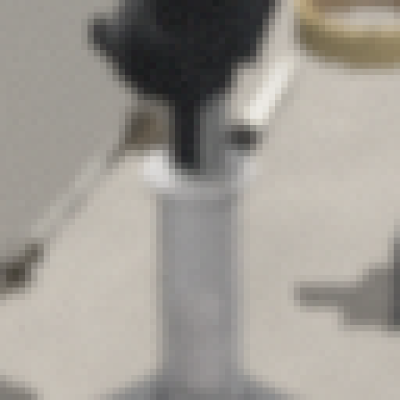

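Request:
arm_command:
  rows: "1 0 0 2 0 0 0; 1 0 0 0 0 0 0"

```text
time_s: 12.3
position: [0.6005, -0.0936, 0.1642]
tool_rot: [[1.0, 0.0, -0.0], [0.0, -1.0, 0.0], [-0.0, -0.0, -1.0]]
ft_force: [-0.5, 0.2, -0.4]
grip_width: -0.0
```

Request:
arm_command:
  rows: "1 0 0 2 0 0 0; 1 0 0 0 0 0 0"

```text
time_s: 12.47
position: [0.6005, -0.0936, 0.1621]
tool_rot: [[1.0, 0.0, -0.0], [0.0, -1.0, 0.0], [-0.0, -0.0, -1.0]]
ft_force: [-0.3, -0.5, -1.0]
grip_width: -0.0
```

Request:
arm_command:
  rows: "1 0 0 2 0 0 0; 1 0 0 0 0 0 0"

```text
time_s: 12.63
position: [0.6005, -0.0936, 0.1601]
tool_rot: [[1.0, -0.0, -0.0], [-0.0, -1.0, 0.0], [-0.0, -0.0, -1.0]]
ft_force: [0.1, -0.0, -0.8]
grip_width: -0.0
```

Request:
arm_command:
  rows: "1 0 0 -40 0 0 0; 1 0 0 -20 0 0 0; 1 -35 20 0 0 0 0; 1 -35 20 0 0 0 0; 1 -35 18 0 0 0 0"

```text
time_s: 13.05
position: [0.4943, -0.152, 0.2206]
tool_rot: [[1.0, 0.001, 0.001], [0.001, -1.0, -0.001], [0.001, 0.001, -1.0]]
ft_force: [0.2, -0.7, -0.2]
grip_width: 0.0
```

Request:
arm_command:
  rows: "1 -35 18 0 0 0 0; 0.4 -24 13 0 0 0 0; 0.4 0 0 38 0 0 0; 0.4 0 0 38 0 0 0; 0.4 0 0 38 0 0 0"

```text
time_s: 13.47
position: [0.4364, -0.1831, 0.106]
tool_rot: [[1.0, -0.001, 0.002], [-0.001, -1.0, -0.002], [0.002, 0.002, -1.0]]
ft_force: [1.0, -0.2, -0.0]
grip_width: 0.0483
```

```bash
python3 - <<'E'
from h import *
print(readout.observe()['position'])
t=snap('top','t6.png');s=snap('scene','s6.png')
x,y=map(int,proj('top',(.601,-.0945,.15)));a=cv2.resize(t[y-16:y+17,x-16:x+17,::-1],(400,400),interpolation=3)
x,y=map(int,proj('scene',(.601,-.0945,.1)));b=cv2.resize(s[y-32:y+32,x-32:x+32,::-1],(400,400),interpolation=3)
cv2.imwrite('pics/t6c.png',np.hstack([a,b]))
E
```

```text
[ 0.4363742  -0.18313792  0.10599141]
```

View pics/t6c.png

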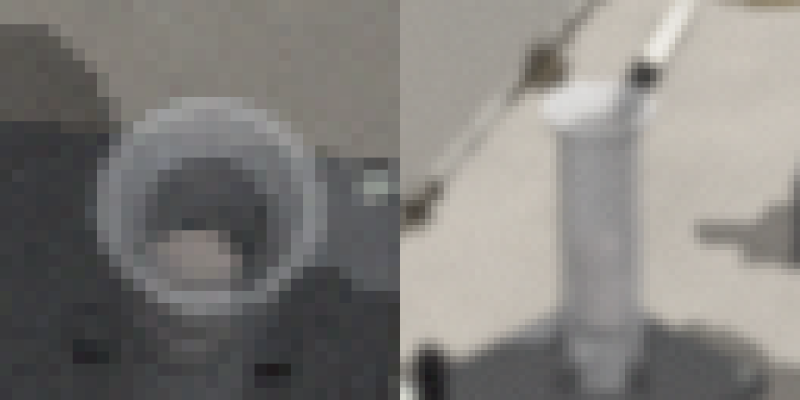

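The plug has dropped down the bore. I'll pick p2, gripped a bit higher so it sits deeper in the funnel before release.

Request:
arm_command:
  rows: "0.4 1 0 38 0 0 0; 0.4 0 0 36 0 0 0; 0.4 0 0 0 0 0 0; 0.4 0 0 0 0 0 0"

```text
time_s: 13.9
position: [0.438, -0.1829, 0.0335]
tool_rot: [[1.0, 0.0, -0.001], [0.0, -1.0, 0.001], [-0.001, -0.001, -1.0]]
ft_force: [-0.2, -0.3, 0.8]
grip_width: 0.051
```

Request:
arm_command:
  rows: "0.4 0 0 5.5 0 0 0; 0.4 0 0 0 0 0 0; 0.9 0 0 0 0 0 0; 0.9 0 0 0 0 0 0; 0.9 0 0 0 0 0 0"

```text
time_s: 14.32
position: [0.4381, -0.1829, 0.0282]
tool_rot: [[1.0, 0.0, 0.002], [0.0, -1.0, -0.001], [0.002, 0.001, -1.0]]
ft_force: [-1.7, 0.0, 10.0]
grip_width: 0.0219
```

Request:
arm_command:
  rows: "0.9 0 0 0 0 0 0; 0.9 0 0 0 0 0 0; 0.9 0 0 -40 0 0 0; 0.9 0 0 -40 0 0 0; 0.9 0 0 -40 0 0 0"

```text
time_s: 14.73
position: [0.4372, -0.1823, 0.1489]
tool_rot: [[1.0, 0.0, -0.001], [0.0, -1.0, 0.001], [-0.001, -0.001, -1.0]]
ft_force: [0.3, -0.3, -0.9]
grip_width: 0.0223
```

Request:
arm_command:
  rows: "0.9 0 0 -40 0 0 0; 0.9 0 0 -12 0 0 0; 0.9 33 -17 0 0 0 0; 0.9 33 -18 0 0 0 0; 0.9 33 -18 0 0 0 0"

```text
time_s: 15.15
position: [0.5376, -0.129, 0.2002]
tool_rot: [[1.0, -0.001, 0.002], [-0.001, -1.0, -0.001], [0.002, 0.001, -1.0]]
ft_force: [-0.4, -1.2, -0.5]
grip_width: 0.0221
```

Request:
arm_command:
  rows: "0.9 33 -18 0 0 0 0; 0.9 31 -17 0 0 0 0; 0.9 0 0 0 0 0 0; 0.9 0 0 0 0 0 0; 0.9 0 0 0 0 0 0"

```text
time_s: 15.57
position: [0.6001, -0.0947, 0.199]
tool_rot: [[1.0, 0.0, -0.001], [0.0, -1.0, -0.0], [-0.001, 0.0, -1.0]]
ft_force: [-0.1, -0.1, -0.0]
grip_width: 0.0219
```

Request:
arm_command:
  rows: "0.9 0.5 0 12 0 0 0; 0.9 0 0 12 0 0 0; 0.9 0 0 7 0 0 0; 0.9 0 0 0 0 0 0; 0.9 0 0 0 0 0 0"

```text
time_s: 15.98
position: [0.6007, -0.0952, 0.1684]
tool_rot: [[1.0, -0.001, -0.0], [-0.001, -1.0, 0.0], [-0.0, -0.0, -1.0]]
ft_force: [-0.4, -0.4, 0.4]
grip_width: 0.0219
```

Now release and go towards p1.

Request:
arm_command:
  rows: "0.65 0 0 0 0 0 0; 0.6 0 0 0 0 0 0; 0.55 0 0 0 0 0 0; 0.5 0 0 0 0 0 0; 0.5 0 0 -15 0 0 0"

```text
time_s: 16.4
position: [0.6001, -0.0943, 0.1808]
tool_rot: [[1.0, -0.0, -0.005], [0.0, -1.0, 0.002], [-0.005, -0.002, -1.0]]
ft_force: [0.4, 0.2, -1.9]
grip_width: 0.0428
```

Request:
arm_command:
  rows: "0.5 0 0 -25 0 0 0; 0.4 -33 -20 0 0 0 0; 0.4 -33 -20 0 0 0 0; 0.4 -33 -20 0 0 0 0; 0.4 -33 -20 0 0 0 0"

```text
time_s: 16.82
position: [0.4674, -0.0139, 0.208]
tool_rot: [[1.0, -0.0, 0.0], [-0.0, -1.0, -0.0], [0.0, 0.0, -1.0]]
ft_force: [1.3, 0.0, 0.5]
grip_width: 0.0514
```

Request:
arm_command:
  rows: "0.4 -32 -18 0 0 0 0; 0.4 0 0 35 0 0 0; 0.4 0 0 35 0 0 0; 0.4 0 0 35 0 0 0; 0.4 0 0 0 0 0 0"

```text
time_s: 17.23
position: [0.4345, 0.004, 0.099]
tool_rot: [[1.0, 0.0, -0.009], [0.0, -1.0, 0.002], [-0.009, -0.002, -1.0]]
ft_force: [-0.9, 0.9, 0.1]
grip_width: 0.0514
```

```bash
python3 - <<'E'
from h import *
np.set_printoptions(precision=4,suppress=True)
print(readout.observe()['position'])
print(blob('scene',(.436,.003,.02)),blob('top',(.601,-.0945,.15)))
t=snap('top','t7.png');s=snap('scene','s7.png')
x,y=map(int,proj('top',(.601,-.0945,.15)));a=cv2.resize(t[y-16:y+17,x-16:x+17,::-1],(400,400),interpolation=3)
b=cv2.resize(s[130:330,170:370,::-1],(400,400),interpolation=3)
cv2.imwrite('pics/t7c.png',np.hstack([a,b]))
E
```

```text
[0.4345 0.004  0.099 ]
(np.int32(42), array([283.0952, 251.0952]), array([0.4358, 0.005 ])) (np.int32(22), array([276.5   , 158.2273]), array([ 0.6214, -0.0992]))
```

View pics/t7c.png

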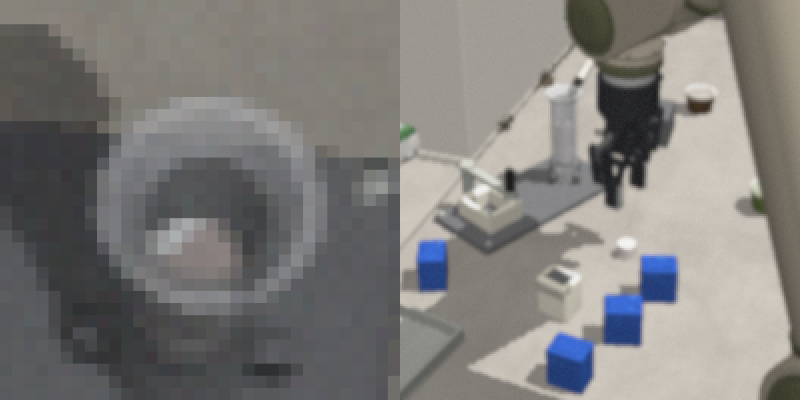

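The third plug is in and p1 hasn't moved. I'll pick p1.

Request:
arm_command:
  rows: "0.4 1 0 35 0 0 0; 0.4 0 0 30 0 0 0; 0.4 0 0 0 0 0 0; 0.4 0 0 0 0 0 0"

```text
time_s: 17.77
position: [0.4386, 0.0032, 0.0389]
tool_rot: [[1.0, 0.0, -0.0], [0.0, -1.0, 0.0], [-0.0, -0.0, -1.0]]
ft_force: [0.7, 0.3, 0.4]
grip_width: 0.0511
```

Request:
arm_command:
  rows: "0.4 -2 0 11 0 0 0; 0.4 0 0 0 0 0 0; 0.9 0 0 0 0 0 0; 0.9 0 0 0 0 0 0; 0.9 0 0 0 0 0 0"

```text
time_s: 18.18
position: [0.4369, 0.0032, 0.0285]
tool_rot: [[1.0, 0.0, 0.003], [0.0, -1.0, -0.001], [0.003, 0.001, -1.0]]
ft_force: [-1.3, 0.0, 12.2]
grip_width: 0.0225
```

Request:
arm_command:
  rows: "0.9 0 0 0 0 0 0; 0.9 0 0 0 0 0 0; 0.9 0 0 -40 0 0 0; 0.9 0 0 -40 0 0 0; 0.9 0 0 -40 0 0 0"

```text
time_s: 18.6
position: [0.4356, 0.0035, 0.1492]
tool_rot: [[1.0, 0.0, -0.001], [0.0, -1.0, 0.0], [-0.001, -0.0, -1.0]]
ft_force: [0.7, 0.8, -0.9]
grip_width: 0.0225
```

Request:
arm_command:
  rows: "0.9 0 0 -40 0 0 0; 0.9 0 0 -12 0 0 0; 0.9 33 19 0 0 0 0; 0.9 33 20 0 0 0 0; 0.9 33 20 0 0 0 0"

```text
time_s: 19.02
position: [0.5361, -0.0562, 0.2008]
tool_rot: [[1.0, 0.001, 0.002], [0.001, -1.0, -0.001], [0.002, 0.001, -1.0]]
ft_force: [0.6, 0.9, -0.2]
grip_width: 0.0219
```

Request:
arm_command:
  rows: "0.9 33 20 0 0 0 0; 0.9 32 19 0 0 0 0; 0.9 0 0 0 0 0 0; 0.9 0 0 0 0 0 0; 0.9 0 0 0 0 0 0"

```text
time_s: 19.43
position: [0.5995, -0.0943, 0.1993]
tool_rot: [[1.0, 0.0, -0.001], [0.0, -1.0, 0.0], [-0.001, -0.0, -1.0]]
ft_force: [-0.1, 0.1, -0.2]
grip_width: 0.022
```

Request:
arm_command:
  rows: "0.9 1 0.5 12 0 0 0; 0.9 0 0 12 0 0 0; 0.9 0 0 7 0 0 0; 0.9 0 0 0 0 0 0; 0.9 0 0 0 0 0 0"

```text
time_s: 19.85
position: [0.6006, -0.0947, 0.1687]
tool_rot: [[1.0, 0.001, -0.0], [0.001, -1.0, -0.0], [-0.0, 0.0, -1.0]]
ft_force: [0.5, 0.7, -0.2]
grip_width: 0.0217
```

Request:
arm_command:
  rows: "0.65 0 0 0 0 0 0; 0.6 0 0 0 0 0 0; 0.55 0 0 0 0 0 0; 0.5 0 0 0 0 0 0; 0.5 0 0 -15 0 0 0"

```text
time_s: 20.27
position: [0.6001, -0.0948, 0.1807]
tool_rot: [[1.0, -0.0, -0.005], [-0.0, -1.0, 0.002], [-0.005, -0.002, -1.0]]
ft_force: [-0.3, -0.4, 0.1]
grip_width: 0.0429
```

Request:
arm_command:
  rows: "0.5 0 0 -25 0 0 0; 0.4 -6 37 0 0 0 0; 0.4 -6 37 0 0 0 0; 0.4 -6 37 0 0 0 0; 0.4 -6 38 0 0 0 0"

```text
time_s: 20.68
position: [0.5767, -0.2455, 0.2083]
tool_rot: [[1.0, 0.001, 0.0], [0.001, -1.0, -0.0], [0.0, 0.0, -1.0]]
ft_force: [0.6, -0.0, 0.5]
grip_width: 0.051
```

Request:
arm_command:
  rows: "0.4 -6 37 0 0 0 0; 0.4 0 0 0 0 0 0; 0.4 0 0 0 0 0 0"

```text
time_s: 20.93
position: [0.5705, -0.283, 0.2076]
tool_rot: [[1.0, -0.003, -0.0], [-0.003, -1.0, 0.0], [-0.0, -0.0, -1.0]]
ft_force: [0.0, 0.4, 0.5]
grip_width: 0.0512
```

```bash
python3 - <<'E'
from h import *
np.set_printoptions(precision=4,suppress=True)
print(readout.observe()['position'],readout.observe()['time_s'])
t=snap('top','t8.png');s=snap('scene','s8.png')
x,y=map(int,proj('top',(.601,-.0945,.15)));a=cv2.resize(t[y-16:y+17,x-16:x+17,::-1],(150,150),interpolation=3)
T=cv2.resize(t[120:380,90:430,::-1],(800,600),interpolation=3);T[:150,-150:]=a
cv2.imwrite('pics/t8c.png',T)
E
```

```text
[ 0.5705 -0.283   0.2076] 20.9333
```

View pics/t8c.png

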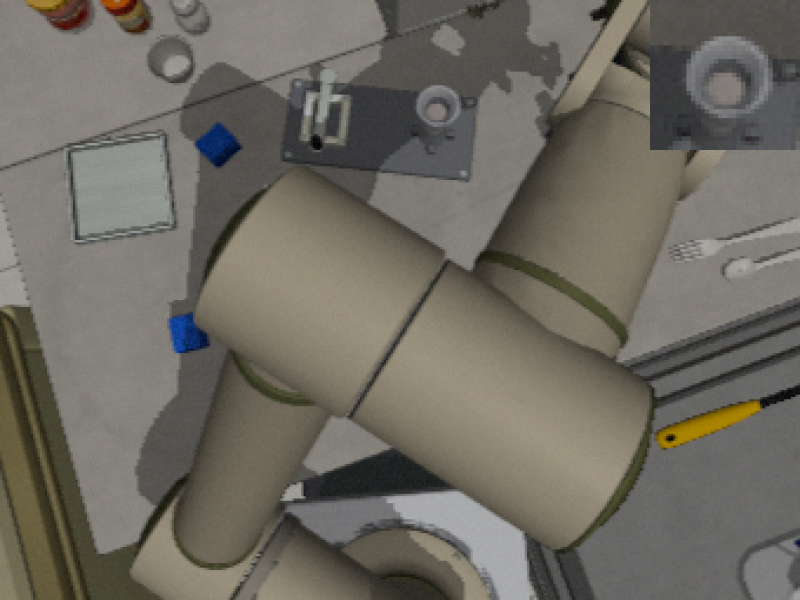

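Four plugs are in the tube and their top is visible in the bore. Over all the views there's no fifth plug on the table. Next I'll grasp the rod.

Request:
arm_command:
  rows: "0.4 0 -2 30 0 0 0; 0.4 0 0 30 0 0 0; 0.4 0 0 17 0 0 0; 0.4 0 0 0 0 0 0; 0.4 0 0 0 0 0 0"
  squeeze: 80

```text
time_s: 21.45
position: [0.5715, -0.2779, 0.1312]
tool_rot: [[1.0, 0.002, -0.001], [0.002, -1.0, 0.001], [-0.001, -0.001, -1.0]]
ft_force: [-0.3, 0.2, 0.5]
grip_width: 0.0513
```

Request:
arm_command:
  rows: "0.9 0 0 0 0 0 0; 0.9 0 0 0 0 0 0; 0.9 0 0 0 0 0 0; 0.9 0 0 0 0 0 0; 0.9 0 0 0 0 0 0"

```text
time_s: 21.87
position: [0.5718, -0.2806, 0.133]
tool_rot: [[1.0, -0.0, 0.004], [-0.0, -1.0, -0.004], [0.004, 0.004, -1.0]]
ft_force: [0.0, -5.2, 6.4]
grip_width: 0.022
```

Request:
arm_command:
  rows: "0.9 0 0 -10 0 0 0; 0.9 0 0 -20 0 0 0; 0.9 0 0 -30 0 0 0; 0.9 0 0 -35 0 0 0; 0.9 0 0 -35 0 0 0"

```text
time_s: 22.28
position: [0.5707, -0.2785, 0.2622]
tool_rot: [[1.0, 0.0, -0.001], [0.0, -1.0, 0.002], [-0.001, -0.002, -1.0]]
ft_force: [0.9, -0.5, -1.4]
grip_width: 0.0224
```

Request:
arm_command:
  rows: "0.9 0 0 -30 0 0 0; 0.9 6 -37 0 0 0 0; 0.9 6 -37 0 0 0 0; 0.9 6 -37 0 0 0 0; 0.9 6 -38 0 0 0 0"

```text
time_s: 22.7
position: [0.5947, -0.1283, 0.2911]
tool_rot: [[1.0, -0.0, -0.001], [-0.0, -1.0, 0.001], [-0.001, -0.001, -1.0]]
ft_force: [-0.1, 0.5, -0.1]
grip_width: 0.0222
```

Request:
arm_command:
  rows: "0.9 6 -37 0 0 0 0; 0.9 0 0 0 0 0 0; 0.9 0 0 0 0 0 0; 0.9 0 0 0 0 0 0"

```text
time_s: 23.03
position: [0.6009, -0.093, 0.291]
tool_rot: [[1.0, 0.001, -0.0], [0.001, -1.0, 0.0], [-0.0, -0.0, -1.0]]
ft_force: [0.3, -0.8, -1.4]
grip_width: 0.0225
```

```bash
python3 - <<'E'
from h import *
np.set_printoptions(precision=4,suppress=True)
o=readout.observe();print(o['position'],o['tool_rot'][:,2],o['ft_force'],o['grip_width'])
t=snap('top','t9.png');s=snap('scene','s9.png')
x,y=map(int,proj('scene',(.601,-.0945,.17)));b=cv2.resize(s[y-45:y+45,x-45:x+45,::-1],(600,600),interpolation=3)
cv2.imwrite('pics/s9c.png',b)
print(x,y)
E
```

```text
[ 0.6009 -0.093   0.291 ] [-0.0005  0.0003 -1.    ] [ 0.2583 -0.8046 -1.3733] 0.022515771332177838
251 168
```

View pics/s9c.png

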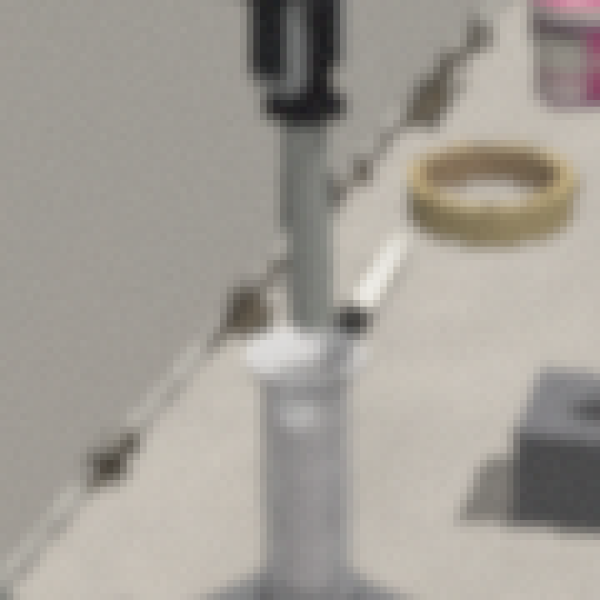

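The rod hangs upright over the funnel, with the shaft at crop x≈310 and the rim centre ≈305. I'll lower it.

Request:
arm_command:
  rows: "0.9 0 1.5 8 0 0 0; 0.9 0 0 8 0 0 0; 0.9 0 0 8 0 0 0; 0.9 0 0 6 0 0 0; 0.9 0 0 0 0 0 0"

```text
time_s: 23.55
position: [0.6006, -0.0947, 0.2589]
tool_rot: [[1.0, -0.0, -0.003], [-0.0, -1.0, 0.001], [-0.003, -0.001, -1.0]]
ft_force: [-0.1, 0.6, -1.7]
grip_width: 0.0221
```

Request:
arm_command:
  rows: "0.9 0 0 4 0 0 0; 0.9 0 0 4 0 0 0; 0.9 0 0 3 0 0 0; 0.9 0 0 0 0 0 0"

```text
time_s: 23.88
position: [0.6009, -0.0945, 0.2493]
tool_rot: [[1.0, 0.0, -0.001], [0.0, -1.0, 0.0], [-0.001, -0.0, -1.0]]
ft_force: [0.3, -0.4, -0.7]
grip_width: 0.0224
```

Request:
arm_command:
  rows: "0.9 0 0 3 0 0 0; 0.9 0 0 3 0 0 0; 0.9 0 0 0 0 0 0"

```text
time_s: 24.13
position: [0.6012, -0.0946, 0.2441]
tool_rot: [[1.0, 0.0, 0.001], [0.0, -1.0, -0.0], [0.001, 0.0, -1.0]]
ft_force: [0.5, -0.1, 1.2]
grip_width: 0.0221
```

Request:
arm_command:
  rows: "0.9 0 0 3 0 0 0; 0.9 0 0 3 0 0 0; 0.9 0 0 0 0 0 0"

```text
time_s: 24.38
position: [0.6011, -0.0947, 0.2376]
tool_rot: [[1.0, 0.0, -0.0], [0.0, -1.0, -0.0], [-0.0, 0.0, -1.0]]
ft_force: [0.8, 0.1, 1.1]
grip_width: 0.0224
```

Request:
arm_command:
  rows: "0.9 0 0 3 0 0 0; 0.9 0 0 3 0 0 0; 0.9 0 0 0 0 0 0"

```text
time_s: 24.63
position: [0.601, -0.0947, 0.2313]
tool_rot: [[1.0, 0.0, -0.001], [0.0, -1.0, 0.0], [-0.001, -0.0, -1.0]]
ft_force: [0.3, 0.7, 0.6]
grip_width: 0.0219
```

Request:
arm_command:
  rows: "0.9 0 0 3 0 0 0; 0.9 0 0 3 0 0 0; 0.9 0 0 0 0 0 0"

```text
time_s: 24.88
position: [0.601, -0.0946, 0.2253]
tool_rot: [[1.0, 0.0, -0.001], [0.0, -1.0, 0.0], [-0.001, -0.0, -1.0]]
ft_force: [0.5, 0.4, 0.5]
grip_width: 0.0223
```

Request:
arm_command:
  rows: "0.9 0 0 2 0 0 0; 0.9 0 0 2 0 0 0; 0.9 0 0 0 0 0 0"

```text
time_s: 25.13
position: [0.6019, -0.0948, 0.2246]
tool_rot: [[1.0, 0.0, 0.005], [0.0, -1.0, -0.001], [0.005, 0.001, -1.0]]
ft_force: [-0.9, 0.6, 17.5]
grip_width: 0.0221
```

Request:
arm_command:
  rows: "0.9 0 0 2 0 0 0; 0.9 0 0 0 0 0 0; 0.9 0 0 0 0 0 0"

```text
time_s: 25.38
position: [0.6023, -0.0949, 0.2245]
tool_rot: [[1.0, 0.0, 0.008], [0.0, -1.0, -0.003], [0.008, 0.003, -1.0]]
ft_force: [-2.2, 1.2, 26.1]
grip_width: 0.0222
```

Request:
arm_command:
  rows: "0.9 0 0 2 0 0 0; 0.9 0 0 0 0 0 0; 0.9 0 0 0 0 0 0; 0.9 0 0 0 0 0 0"

```text
time_s: 25.72
position: [0.6028, -0.0961, 0.2238]
tool_rot: [[1.0, -0.0, 0.011], [-0.0, -1.0, -0.006], [0.011, 0.006, -1.0]]
ft_force: [-2.7, -2.7, 32.5]
grip_width: 0.0222
```

It's bottomed out firmly: 32 N, with the stop at the height four plugs should give. I'll put the rod back.

Request:
arm_command:
  rows: "0.9 0 0 -6 0 0 0; 0.9 0 0 -15 0 0 0; 0.9 0 0 -20 0 0 0; 0.9 0 0 -20 0 0 0; 0.9 0 0 -14 0 0 0"

```text
time_s: 26.13
position: [0.601, -0.0947, 0.2939]
tool_rot: [[1.0, 0.0, -0.0], [0.0, -1.0, -0.0], [-0.0, 0.0, -1.0]]
ft_force: [-0.2, -0.1, -0.1]
grip_width: 0.0219
```

Request:
arm_command:
  rows: "0.9 0 0 0 0 0 0; 0.9 -6 37 0 0 0 0; 0.9 -6 37 0 0 0 0; 0.9 -6 37 0 0 0 0; 0.9 -6 37 0 0 0 0"

```text
time_s: 26.55
position: [0.5763, -0.2439, 0.2911]
tool_rot: [[1.0, 0.001, -0.003], [0.001, -1.0, 0.002], [-0.003, -0.002, -1.0]]
ft_force: [0.1, -0.2, -1.2]
grip_width: 0.0223
```

Request:
arm_command:
  rows: "0.9 -6 36.5 0 0 0 0; 0.9 0 0 0 0 0 0; 0.9 0 0 40 0 0 0; 0.9 0 0 35 0 0 0; 0.9 0 0 0 0 0 0"

```text
time_s: 26.97
position: [0.5683, -0.2776, 0.2093]
tool_rot: [[1.0, -0.001, -0.013], [-0.0, -1.0, 0.009], [-0.013, -0.009, -1.0]]
ft_force: [0.2, 0.2, -2.6]
grip_width: 0.0223
```

Request:
arm_command:
  rows: "0.9 0 0 10 0 0 0; 0.9 0 0 5 0 0 0; 0.9 0 0 0 0 0 0; 0.9 0 0 0 0 0 0"

```text
time_s: 27.3
position: [0.5715, -0.2793, 0.2043]
tool_rot: [[1.0, 0.0, 0.002], [0.0, -1.0, -0.001], [0.002, 0.001, -1.0]]
ft_force: [0.5, -0.6, -1.1]
grip_width: 0.0222
```

Request:
arm_command:
  rows: "0.9 0 1 10 0 0 0; 0.9 0 0 10 0 0 0; 0.9 0 0 8 0 0 0; 0.9 0 0 5 0 0 0; 0.9 0 0 0 0 0 0"

```text
time_s: 27.72
position: [0.5731, -0.2807, 0.1758]
tool_rot: [[1.0, 0.0, 0.01], [0.0, -1.0, -0.005], [0.01, 0.005, -1.0]]
ft_force: [-1.3, 3.9, 33.5]
grip_width: 0.0222
```

Request:
arm_command:
  rows: "0.9 0 0 8 0 0 0; 0.9 0 0 0 0 0 0"

```text
time_s: 27.88
position: [0.5765, -0.2833, 0.1735]
tool_rot: [[1.0, 0.0, 0.023], [0.0, -1.0, -0.015], [0.023, 0.015, -1.0]]
ft_force: [4.3, -0.9, 53.6]
grip_width: 0.0227
```

It hit the stand's rim. I'll back off and measure the rod foot's offset.

Request:
arm_command:
  rows: "0.9 0 0 -10 0 0 0; 0.9 0 0 -10 0 0 0; 0.9 0 0 -8 0 0 0; 0.9 0 0 0 0 0 0; 0.9 0 0 0 0 0 0"

```text
time_s: 28.3
position: [0.571, -0.2801, 0.1892]
tool_rot: [[1.0, 0.0, -0.001], [0.0, -1.0, 0.001], [-0.001, -0.001, -1.0]]
ft_force: [-0.7, 0.6, -0.6]
grip_width: 0.0223
```

```bash
python3 - <<'E'
from h import *
np.set_printoptions(precision=4,suppress=True)
o=readout.observe();P=o['position'];print(P,o['tool_rot'][:,2],o['ft_force'])
s=snap('scene','s10.png');s0=cv2.imread('pics/s0.png')[:,:,::-1]
z0=P[2]-.127
print('foot exp px',proj('scene',(P[0],P[1],z0)),'TCP px',proj('scene',P),'hole px',proj('scene',(.570,-.281,.05)))
for p in [(P[0],P[1],z0)]:
    x,y=map(int,proj('scene',p))
    b=cv2.resize(s[y-45:y+25,x-35:x+35,::-1],(500,500),interpolation=3)
    c=cv2.resize(np.ascontiguousarray(s0[y-45:y+25,x-35:x+35,::-1]),(290,500),interpolation=3) if 0 else None
    print('crop origin',x-35,y-45,500/70)
cv2.imwrite('pics/s10c.png',b)
E
```

```text
[ 0.571  -0.2801  0.1892] [-0.0009  0.0007 -1.    ] [-0.7172  0.5754 -0.65  ]
foot exp px (np.float64(294.74966906102065), np.float64(180.25546362827302)) TCP px (np.float64(296.0545840529231), np.float64(142.1274386089122)) hole px (np.float64(295.0573848550995), np.float64(183.71832784115267))
crop origin 259 135 7.142857142857143
```

View pics/s10c.png

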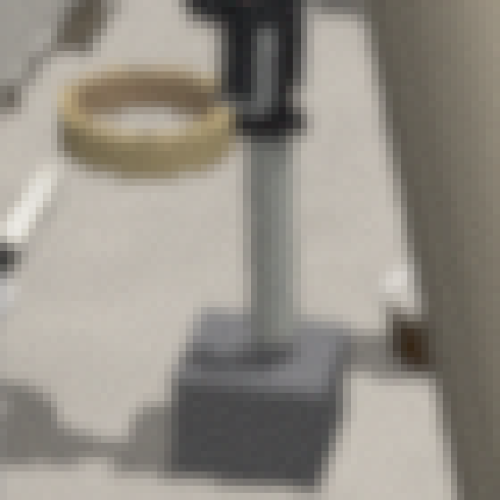

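The rod has pivoted in the pads, so its foot is off towards −x. I'll fit the shaft line to get the tilt.

```bash
python3 - <<'E'
from h import *
P=readout.observe()['position']
for f,n,rows in (('s10.png','scene',(157,179)),('s0.png','scene',(166,176))):
    g=cv2.cvtColor(cv2.imread('pics/'+f),cv2.COLOR_BGR2GRAY).astype(float)
    c=[]
    for r in range(*rows):
        w=g[r,286:306]; bg=np.median(np.r_[w[:3],w[-2:]]); d=np.clip(bg-w-10,0,None); c.append((d*np.arange(286,306)).sum()/d.sum())
    k=np.polyfit(np.arange(*rows),c,1);print(f,np.round(c,1)[::4],k)
    if f=='s10.png':
        for z in(.15,.13,.11,.09,.08):
            # find dx so that rod axis at height z lies on the line
            e=lambda dx:(lambda q:q[0]-np.polyval(k,q[1]))(proj(n,(P[0]+dx,P[1],z)))
            from scipy.optimize import brentq
            print(z,'dx mm',1e3*brentq(e,-.03,.03))
    else:
        for z in(.1,.08,.07): print(z,[ (lambda q:q[0]-np.polyval(k,q[1]))(proj(n,(x,-.281,z))) for x in (.565,.57,.575)])
E
```

```text
s10.png [295.7 295.8 295.9 296.1 296.2 296.2] [1.65514590e-02 2.93162025e+02]
0.15 dx mm -0.1657477470795647
0.13 dx mm -1.2466926546037955
0.11 dx mm -2.3240240418252336
0.09 dx mm -3.3978083702320427
0.08 dx mm -3.933390842787085
s0.png [295.7 295.6 295.2] [-6.64416694e-02  3.06806750e+02]
0.1 [np.float64(1.440991004772684), np.float64(-0.008258088404261343), np.float64(-1.4523843273323678)]
0.08 [np.float64(1.6189657466289304), np.float64(0.17913756330352726), np.float64(-1.2556314041524956)]
0.07 [np.float64(1.7073988883621496), np.float64(0.27222329570491866), np.float64(-1.157924340993759)]
```

Request:
arm_command:
  rows: "0.9 -2 0.5 0 0 3.1 0; 0.9 0 0 0 0 0 0; 0.9 -0.4 0 8 0 0 0; 0.9 -0.4 0 7 0 0 0; 0.9 0 0 0 0 0 0"

```text
time_s: 28.77
position: [0.5695, -0.28, 0.1742]
tool_rot: [[0.999, 0.0, 0.054], [0.0, -1.0, 0.002], [0.054, -0.002, -0.999]]
ft_force: [0.1, 1.0, 1.9]
grip_width: 0.0222
```

Request:
arm_command:
  rows: "0.9 -0.2 0 4 0 0 0; 0.9 0 0 0 0 0 0; 0.9 0 0 0 0 0 0"

```text
time_s: 29.02
position: [0.5703, -0.2804, 0.1738]
tool_rot: [[0.998, 0.001, 0.058], [0.001, -1.0, -0.001], [0.058, 0.001, -0.998]]
ft_force: [-2.0, 4.4, 22.6]
grip_width: 0.0224
```

Request:
arm_command:
  rows: "0.9 0 0 -5 0 0 0; 0.9 0 -2 0 0 0 0; 0.9 0 0 3 0 0 0; 0.9 0 0 2 0 0 0; 0.9 0 0 0 0 0 0"

```text
time_s: 29.43
position: [0.57, -0.2788, 0.1739]
tool_rot: [[0.998, 0.0, 0.058], [0.0, -1.0, -0.002], [0.058, 0.002, -0.998]]
ft_force: [-2.7, 3.1, 24.9]
grip_width: 0.0219
```

Request:
arm_command:
  rows: "0.9 0 0 1 0 0 0; 0.9 0 0 0 0 0 0; 0.9 0 0 0 0 0 0"

```text
time_s: 29.68
position: [0.5702, -0.2788, 0.1738]
tool_rot: [[0.998, 0.0, 0.059], [0.001, -1.0, -0.003], [0.059, 0.003, -0.998]]
ft_force: [-3.2, 4.5, 28.0]
grip_width: 0.0221
```

```bash
python3 - <<'E'
from h import *
np.set_printoptions(precision=3,suppress=True)
o=readout.observe();print(o['ft_force'],o['wrist_torque'],o['position'])
E
```

```text
[-3.23   4.491 27.977] [1.296 0.988 0.024] [ 0.57  -0.279  0.174]
```

Request:
arm_command:
  rows: "0.9 0 0 -8 0 0 0; 0.9 0 0 -10 0 0 0; 0.9 0 0 0 0 0 0; 0.9 0 0 0 0 0 0"

```text
time_s: 30.02
position: [0.5682, -0.2787, 0.1874]
tool_rot: [[0.999, 0.0, 0.054], [0.0, -1.0, 0.0], [0.054, -0.0, -0.999]]
ft_force: [-0.6, -0.4, -1.5]
grip_width: 0.0224
```

```bash
python3 - <<'E'
from h import *
np.set_printoptions(precision=3,suppress=True)
o=readout.observe();P=o['position'];print(o['ft_force'],o['wrist_torque'],P,o['tool_rot'][:,2])
g=np.mean([snap('scene','s11.png').astype(float) for _ in range(4)],0)
G=g.mean(2)
k0=[]
for r in range(155,182):
    w=G[r,284:308];bg=np.median(np.r_[w[:3],w[-2:]]);d=np.clip(bg-w-10,0,None);k0.append((d*np.arange(284,308)).sum()/d.sum())
print(np.round(k0,1))
for z in(.16,.12,.08,.07,.05): print(z,np.round(proj('scene',(P[0],P[1],z)),2))
x,y=294,175
cv2.imwrite('pics/s11c.png',cv2.resize(g[y-30:y+30,x-30:x+30,::-1],(600,600),interpolation=2))
E
```

```text
[-0.56  -0.404 -1.493] [-0.065  0.037 -0.034] [ 0.568 -0.279  0.187] [ 0.054  0.    -0.999]
[296.3 296.4 296.3 296.  296.  296.  296.  296.  295.9 296.  296.  296.
 296.  296.  296.  296.  296.  296.  296.  296.  296.  296.  295.9 294.5
 294.  294.3 294.3]
0.16 [296.31 151.57]
0.12 [295.89 163.71]
0.08 [295.48 175.51]
0.07 [295.38 178.42]
0.05 [295.18 184.16][ WARN:0@4.898] global loadsave.cpp:1063 imwrite_ Unsupported depth image for selected encoder is fallbacked to CV_8U.
```

View pics/s11c.png

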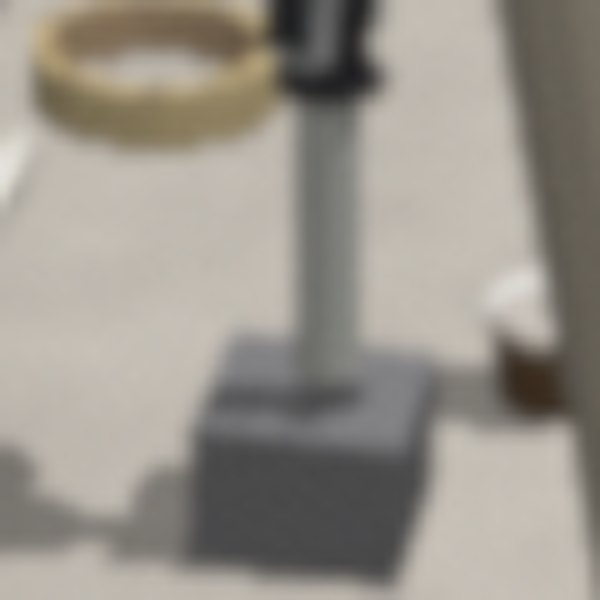

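I have no views left, so I'll work by numbers. The contact force keeps pointing to +y. I'll correct the remaining tilt and try further +y with gentle contact.

Request:
arm_command:
  rows: "0.9 -1.5 -2 0 0 1.5 0; 0.9 -0.5 0 6 0 0 0; 0.9 -0.4 0 5 0 0 0; 0.9 0 0 2 0 0 0; 0.9 0 0 0 0 0 0"

```text
time_s: 30.63
position: [0.5669, -0.2767, 0.1743]
tool_rot: [[0.997, 0.0, 0.079], [0.0, -1.0, 0.0], [0.079, -0.0, -0.997]]
ft_force: [-0.8, -0.4, -1.5]
grip_width: 0.0221
```

```bash
python3 - <<'E'
from h import *
np.set_printoptions(precision=4,suppress=True)
o=readout.observe();print(o['ft_force'],o['wrist_torque'],o['position'],o['tool_rot'][:,2])
E
```

```text
[-0.8395 -0.3652 -1.4837] [ 0.0479  0.1332 -0.0263] [ 0.5669 -0.2767  0.1743] [ 0.0793  0.0004 -0.9969]
```

Request:
arm_command:
  rows: "0.9 -0.2 0 3 0 0 0; 0.9 0 0 0 0 0 0; 0.9 0 0 0 0 0 0"

```text
time_s: 30.88
position: [0.5675, -0.2768, 0.1741]
tool_rot: [[0.997, 0.0, 0.083], [0.0, -1.0, -0.002], [0.083, 0.002, -0.997]]
ft_force: [-3.8, 2.2, 16.0]
grip_width: 0.0222
```

```bash
python3 - <<'E'
from h import *
np.set_printoptions(precision=4,suppress=True)
o=readout.observe();print(o['ft_force'],o['wrist_torque'],o['position'],o['tool_rot'][:,2])
E
```

```text
[-3.8178  2.2203 16.034 ] [0.7644 0.6529 0.0185] [ 0.5675 -0.2768  0.1741] [ 0.0827 -0.0018 -0.9966]
```

Request:
arm_command:
  rows: "0.9 0 0 -1.5 0 0 0; 0.9 0 -1.5 0 0 0 0; 0.9 0 -1 0 0 0 0; 0.9 0 0 0 0 0 0"

```text
time_s: 31.22
position: [0.5672, -0.2754, 0.1743]
tool_rot: [[0.997, -0.0, 0.082], [0.0, -1.0, -0.004], [0.082, 0.004, -0.997]]
ft_force: [-2.4, -3.5, 7.5]
grip_width: 0.0223
```

```bash
cat > o.py <<'E'
from h import *
np.set_printoptions(precision=4,suppress=True)
o=readout.observe();print(o['ft_force'],o['wrist_torque'],o['position'],o['tool_rot'][:,2])
E
python3 o.py
```

```text
[-2.3579 -3.549   7.5273] [-0.8239  0.3349  0.0039] [ 0.5672 -0.2754  0.1743] [ 0.0818 -0.0038 -0.9966]
```

Request:
arm_command:
  rows: "0.9 0 2 0 0 0 0; 0.9 0 2 0 0 0 0; 0.9 0 0 0 0 0 0"

```text
time_s: 31.47
position: [0.5672, -0.2775, 0.1742]
tool_rot: [[0.997, 0.0, 0.081], [-0.0, -1.0, 0.002], [0.081, -0.002, -0.997]]
ft_force: [-1.7, 5.1, 10.2]
grip_width: 0.0225
```

```bash
python3 o.py
```

```text
[-1.7288  5.1174 10.205 ] [1.3151 0.2558 0.0125] [ 0.5672 -0.2775  0.1742] [ 0.0813  0.0016 -0.9967]
```

Request:
arm_command:
  rows: "0.9 0 2 0 0 0 0; 0.9 0 2 0 0 0 0; 0.9 0 0 0 0 0 0"

```text
time_s: 31.72
position: [0.5673, -0.2811, 0.1741]
tool_rot: [[0.997, 0.0, 0.082], [0.0, -1.0, 0.002], [0.082, -0.002, -0.997]]
ft_force: [-0.7, 6.0, 9.5]
grip_width: 0.0221
```

```bash
python3 o.py
```

```text
[-0.6822  6.0254  9.4687] [1.7734 0.1538 0.145 ] [ 0.5673 -0.2811  0.1741] [ 0.0815  0.0025 -0.9967]
```

I need the hole centre itself. I'll move the rod aside and measure the empty hole in both cameras.

Request:
arm_command:
  rows: "0.9 0 0 -10 0 0 0; 0.9 0 0 -20 0 0 0; 0.9 0 0 -20 0 0 0; 0.9 0 -37 0 0 0 0; 0.9 0 -37 0 0 0 0"

```text
time_s: 32.13
position: [0.5628, -0.2091, 0.2239]
tool_rot: [[0.997, -0.003, 0.082], [-0.003, -1.0, -0.002], [0.082, 0.002, -0.997]]
ft_force: [0.7, 1.8, -1.7]
grip_width: 0.022
```

Request:
arm_command:
  rows: "0.9 0 -37 0 0 0 0; 0.9 0 0 0 0 0 0; 0.9 0 0 0 0 0 0"

```text
time_s: 32.38
position: [0.5628, -0.1696, 0.2235]
tool_rot: [[0.997, 0.003, 0.08], [0.003, -1.0, -0.0], [0.08, 0.001, -0.997]]
ft_force: [0.8, -0.8, -0.6]
grip_width: 0.022
```

```bash
python3 - <<'E'
from h import *
np.set_printoptions(precision=4,suppress=True,linewidth=200)
print(readout.observe()['position'])
for n in('top','scene'):
    g=np.mean([eyes.get_image(n).astype(float) for _ in range(4)],0).mean(2); np.save('pics/%s12.npy'%n,g)
    x,y=map(int,proj(n,(.57,-.281,.05)));print(n,x-15,y-13);print(g[y-13:y+14,x-15:x+16].astype(int))
E
```

```text
[ 0.5628 -0.1696  0.2235]
top 322 166
[[ 56  60  64  69  71  75  76  79  82  83  85  87  88  91  93  94  93  95  88  76  67  65  64  64  61  51  45  43  46  81 124]
 [ 61  54  54  59  63  67  70  72  76  78  81  83  84  86  88  91  88  76  64  62  62  61  65  61  51  46  40  42  56 103 134]
 [ 87  78  64  54  56  59  63  66  71  73  75  76  79  82  84  80  69  58  58  61  59  60  61  56  46  42  42  45  70 118 139]
 [ 84  81  85  80  67  55  54  58  62  66  69  72  72  67  58  57  55  54  56  57  57  57  54  48  40  41  42  52  91 128 139]
 [ 74  79  78  77  75  71  63  53  51  51  51  51  52  51  52  50  52  53  55  54  55  53  49  43  39  40  42  60 112 136 139]
 [ 53  54  54  51  49  44  42  35  50  54  44  44  46  45  49  48  51  50  54  53  53  49  44  42  41  40  45  80 124 138 139]
 [ 32  33  31  28  25  22  27  48  79  86  77  57  44  43  45  46  48  48  49  50  48  41  41  43  40  41  54 103 132 139 139]
 [ 17  11  15  11  12  23  54  82  91  90  90  88  79  60  48  43  42  47  49  45  43  41  42  43  42  44  70 120 138 139 138]
 [  6   5   6  15  45  73  87  90  92  92  91 
[... 5111 characters left out ...]
 76  76  75  77  77  77  78  80  81  80  82 108 152 181 191 193]
 [134 129 116  94  78  75  75  75  76  75  75  75  75  76  74  75  74  75  75  75  76  75  75  77  78  82 109 155 183 191 193]
 [124 119 109  90  78  74  75  75  74  75  75  76  75  75  75  75  75  74  75  73  75  75  75  77  77  83 117 161 186 193 193]
 [122 120 109  90  77  75  75  76  76  75  74  74  77  75  75  75  76  76  75  76  74  75  75  76  77  89 126 170 189 193 193]
 [123 118 109  90  77  74  75  74  75  74  76  74  76  75  76  75  74  75  75  76  75  75  75  75  80 102 143 177 192 195 194]
 [123 119 109  90  78  75  75  75  75  75  76  74  74  75  75  76  76  75  75  74  75  76  75  76  83 114 160 185 193 194 193]]
```

The arm hides the stand from above here. I'll move to the earlier pose over the tube, where the stand was in view.

Request:
arm_command:
  rows: "0.9 0 0 -35 0 0 0; 0.9 0 0 -35 0 0 0; 0.9 10 -25 -5 0 0 0; 0.9 15 -25 0 0 0 0; 0.9 15 -25 0 0 0 0"

```text
time_s: 33.2
position: [0.597, -0.096, 0.3022]
tool_rot: [[0.997, -0.002, 0.082], [-0.002, -1.0, -0.001], [0.082, 0.001, -0.997]]
ft_force: [0.6, -0.2, -2.2]
grip_width: 0.0221
```

Request:
arm_command:
  rows: "0.9 0 0 0 0 0 0; 0.9 0 0 0 0 0 0"

```text
time_s: 33.37
position: [0.5969, -0.0954, 0.3009]
tool_rot: [[0.997, 0.002, 0.08], [0.002, -1.0, 0.0], [0.08, 0.0, -0.997]]
ft_force: [0.3, -0.9, -1.5]
grip_width: 0.0222
```

```bash
python3 - <<'E'
from h import *
np.set_printoptions(precision=4,suppress=True,linewidth=200)
print(readout.observe()['position'],readout.observe()['time_s'])
print('scene hole',onz('scene',295.8,184.0,.05))
for n in('top',):
    g=np.mean([eyes.get_image(n).astype(float) for _ in range(4)],0).mean(2)
    cv2.imwrite('pics/t13.png',g.astype(np.uint8))
    x,y=map(int,proj(n,(.57,-.281,.05)));print(n,x-19,y-15);print(g[y-15:y+20,x-19:x+20].astype(int))
E
```

```text
[ 0.5969 -0.0954  0.3009] 33.3667
scene hole [ 0.5671 -0.2807  0.05  ]
top 318 164
[[124 127 126 ... 126 129 128]
 [126 126 127 ... 128 129 129]
 [122 126 128 ... 129 128 130]
 ...
 [124 125 123 ... 130 131 130]
 [124 125 123 ... 132 130 131]
 [125 125 127 ... 131 130 131]]
```

```bash
python3 - <<'E'
import cv2,numpy as np
from h import onz
g=cv2.imread('pics/t13.png',0)[162:202,316:358]
for i,r in enumerate(g): print(162+i,' '.join('%3d'%v for v in r))
E
```

```text
162 142 140 127 121 125 125 125 127 125 123 124 124 126 126 126 126 127 126 125 124 125 125 124 123 124 124 124 125 127 128 127 126 125 125 125 126 126 127 127 126 127 125
163 144 141 129 125 126 127 127 126 125 125 124 126 126 125 125 126 125 126 104 108 124 125 126 126 125 124 126 126 127 128 125 125 124 122 125 126 127 126 127 127 126 126
164 144 136 124 127 126 126 126 125 125 125 126 126 127 126 125 126 106  87  82  84 110 125 126 126 125 125 124 125 126 126 125 124 124 124 124 127 126 127 126 129 128 127
165 142 133 126 126 127 126 128 126 126 125 126 125 126 107  89  87  83  81  82  79 109 127 126 124 125 126 125 123 124 127 128 126 124 123 125 127 128 128 128 129 129 130
166 140 128 122 126 128 128 126 123 125 127 124 125 105  84  81  81  81  81  83  81  83 111 125 123 125 117 102  95 113 126 127 126 124 125 127 129 128 129 129 128 130 130
167 138 125 123 127 127 126 126 124 125 126 108  85  87  81  81  81  80  81  80  81  80  85 109 116 101  94  93  92 102 120 125 126 127 126 128 128 130 128 127 128 129 129
168 136 128 127 128 126 126 125 105  87  87  85  82  84  84  81  82 
[... 5079 characters left out ...]
 130 131 129
198 124 125 125 125 127 125 125 125 125 125 126 126 126 125 125 125 128 129 128 128 129 129 129 129 129 131 130 130 130 129 130 131 131 130 131 131 130 131 131 130 131 131
199 124 125 125 127 123 124 124 124 125 126 125 125 125 123 125 128 127 128 126 128 129 128 128 129 129 130 130 130 130 131 129 132 132 130 130 131 130 131 131 131 130 131
200 125 125 124 123 125 124 123 125 125 127 126 125 125 123 124 125 126 127 128 127 129 130 128 130 131 129 128 130 129 130 131 129 130 128 130 131 132 131 129 129 130 129
201 124 123 125 124 124 124 125 125 126 127 127 124 124 124 125 126 126 127 128 130 128 130 129 131 130 130 128 129 129 130 127 127 129 129 130 128 129 130 130 131 130 129
```

```bash
python3 - <<'E'
from h import *
np.set_printoptions(precision=4,suppress=True)
print('top hole',onz('top',338.8,179.8,.05))
# stand corners: left(324,174.2) top-right(342.8,165.8) right(352.5,185) bottom(334,194)
c=[onz('top',*p,.05) for p in((324,174.3),(342.8,166),(352.6,185),(334.2,193.6))];print(c,np.mean(c,0))
P=readout.observe()['position'];print(P)
# rod shaft in scene here
g=np.mean([eyes.get_image('scene').astype(float) for _ in range(4)],0).mean(2)
for z in(.26,.24,.22,.2,.18):
    u,v=proj('scene',(P[0],P[1],z));r=int(round(v));a=int(u)-12;w=g[r,a:a+25];print(z,round(u,2),r,w.astype(int))
E
```

```text
top hole [ 0.5693 -0.286   0.05  ]
[array([ 0.5898, -0.2442,  0.05  ]), array([ 0.6106, -0.3036,  0.05  ]), array([ 0.55  , -0.3246,  0.05  ]), array([ 0.5288, -0.2668,  0.05  ])] [ 0.5698 -0.2848  0.05  ]
[ 0.5963 -0.0972  0.301 ]
0.26 253.37 138 [154 154 154 154 154 154 154 152 139 116 101 101 101 101 100 112 137 151
 154 155 156 155 155 156 156]
0.24 253.46 145 [155 154 154 154 154 154 155 154 143 120 108 111 116 124 128 126 125 140
 152 157 155 142 143 166 183]
0.22 253.56 152 [155 154 155 154 154 154 155 153 142 115 105 111 117 123 129 133 146 169
 181 185 187 189 189 189 187]
0.2 253.65 159 [155 154 154 155 154 156 161 164 150 118 104 110 117 123 128 134 152 178
 190 191 190 193 202 212 216]
0.18 253.74 166 [120 109 110 111 124 146 165 183 182 161 131 115 116 122 128 132 146 175
 207 228 234 227 203 180 179]
```

The hole is really at about (.569, −.285), so I was 4–8 mm off in y. The rod now measures vertical under the TCP. Going back.

Request:
arm_command:
  rows: "0.9 -5.5 38 0 0 0 0; 0.9 -5.5 38 0 0 0 0; 0.9 -5.5 38 0 0 0 0; 0.9 -5.5 38 0 0 0 0; 0.9 -5.5 36.5 0 0 0 0"

```text
time_s: 34.18
position: [0.5685, -0.2868, 0.299]
tool_rot: [[0.997, -0.0, 0.08], [-0.0, -1.0, -0.0], [0.08, 0.0, -0.997]]
ft_force: [0.7, -0.2, -1.0]
grip_width: 0.0222
```

Request:
arm_command:
  rows: "0.9 0 0 0 0 0 0; 0.9 -2.4 0 30 0 0 0; 0.9 -2.4 0 30 0 0 0; 0.9 -2.4 0 30 0 0 0; 0.9 0 0 0 0 0 0"

```text
time_s: 34.6
position: [0.5672, -0.2836, 0.2026]
tool_rot: [[0.997, -0.001, 0.071], [-0.001, -1.0, 0.007], [0.071, -0.007, -0.997]]
ft_force: [-0.7, 0.4, -2.6]
grip_width: 0.0225
```

Request:
arm_command:
  rows: "0.9 -1 0 12 0 0 0; 0.9 0 0 0 0 0 0; 0.9 0 0 0 0 0 0; 0.9 0 0 0 0 0 0"

```text
time_s: 34.93
position: [0.5697, -0.285, 0.1984]
tool_rot: [[0.997, 0.0, 0.082], [0.0, -1.0, -0.001], [0.082, 0.001, -0.997]]
ft_force: [0.0, -0.7, -1.1]
grip_width: 0.0221
```

Request:
arm_command:
  rows: "0.9 -0.8 0 10 0 0 0; 0.9 -0.8 0 10 0 0 0; 0.9 -0.3 0 4 0 0 0; 0.9 -0.2 0 3 0 0 0; 0.9 0 0 0 0 0 0"

```text
time_s: 35.35
position: [0.5695, -0.2847, 0.169]
tool_rot: [[0.997, 0.0, 0.081], [0.0, -1.0, -0.0], [0.081, 0.0, -0.997]]
ft_force: [2.9, -0.4, -1.3]
grip_width: 0.0222
```

Request:
arm_command:
  rows: "0.9 -0.3 0 4 0 0 0; 0.9 0 0 0 0 0 0; 0.9 0 0 0 0 0 0"

```text
time_s: 35.6
position: [0.5694, -0.2847, 0.1648]
tool_rot: [[0.997, -0.0, 0.08], [-0.0, -1.0, 0.0], [0.08, -0.0, -0.997]]
ft_force: [2.2, -0.9, -3.2]
grip_width: 0.022
```

It's in the hole. Down to the floor.

Request:
arm_command:
  rows: "0.9 0.5 0 8 0 0 0; 0.9 -0.7 0 8 0 0 0; 0.9 -0.6 0 7 0 0 0; 0.9 -0.2 0 3 0 0 0; 0.9 0 0 0 0 0 0"

```text
time_s: 36.02
position: [0.5702, -0.2847, 0.1383]
tool_rot: [[0.997, -0.0, 0.079], [-0.0, -1.0, 0.001], [0.079, -0.001, -0.997]]
ft_force: [2.1, -1.9, -2.5]
grip_width: 0.0223
```

Request:
arm_command:
  rows: "0.9 -0.2 0 3 0 0 0; 0.9 -0.2 0 2 0 0 0; 0.9 0 0 0 0 0 0"

```text
time_s: 36.27
position: [0.5703, -0.2846, 0.1342]
tool_rot: [[0.997, 0.0, 0.08], [0.0, -1.0, 0.0], [0.08, -0.0, -0.997]]
ft_force: [1.8, -1.4, -1.9]
grip_width: 0.0223
```

Request:
arm_command:
  rows: "0.9 -0.2 0 2.5 0 0 0; 0.9 0 0 0 0 0 0; 0.9 0 0 0 0 0 0"

```text
time_s: 36.52
position: [0.5703, -0.2846, 0.1318]
tool_rot: [[0.997, 0.0, 0.08], [0.0, -1.0, 0.0], [0.08, -0.0, -0.997]]
ft_force: [1.8, -1.8, -1.8]
grip_width: 0.0222
```

Request:
arm_command:
  rows: "0.9 -0.2 0 2.5 0 0 0; 0.9 0 0 0 0 0 0; 0.9 0 0 0 0 0 0"

```text
time_s: 36.77
position: [0.5706, -0.2848, 0.1303]
tool_rot: [[0.997, 0.0, 0.081], [0.0, -1.0, -0.001], [0.081, 0.001, -0.997]]
ft_force: [-0.2, -0.6, 5.0]
grip_width: 0.0224
```

The rod is seated. I'll release it, straighten the tool, and plan the lever-opening arc.

Request:
arm_command:
  rows: "0.7 0 0 0 0 0 0; 0.55 0 0 0 0 0 0; 0.5 0 0 0 0 0 0; 0.45 0 0 0 0 0 0; 0.45 0 0 -10 0 0 0"
  squeeze: 30

```text
time_s: 37.18
position: [0.5689, -0.2841, 0.1377]
tool_rot: [[0.997, 0.0, 0.077], [-0.0, -1.0, 0.003], [0.077, -0.003, -0.997]]
ft_force: [-0.3, 0.6, -0.2]
grip_width: 0.0472
```

Request:
arm_command:
  rows: "0.45 0 0 -25 0 0 0; 0.45 0 0 -35 0 0 0; 0.5 0 0 -25 0 -4.6 0; 1 2 -40 0 0 0 0; 1 2 -40 0 0 0 0"

```text
time_s: 37.6
position: [0.5674, -0.2054, 0.2264]
tool_rot: [[1.0, -0.003, 0.003], [-0.003, -1.0, -0.002], [0.003, 0.002, -1.0]]
ft_force: [0.6, 0.3, -0.2]
grip_width: 0.0192
```

```bash
python3 - <<'E'
from h import *
np.set_printoptions(precision=1,suppress=True)
o=readout.observe();P=o['position']*1e3;print(P,o['tool_rot'][:,2],o['grip_width'])
a=np.radians(-10.85);x=np.array([np.cos(a),np.sin(a)]);y=np.array([-x[1],x[0]]);C=np.array([613.6,-26.7]);H=C+70*y+45*x
print('pocket',C+70*y,'H',H)
q=None
for f in(-.35,-.1,.15,.4,.65,.9,1.15,1.4):
    p=H+91*(-np.cos(f)*x+np.sin(f)*y);print(f,p,'' if q is None else (p-q)*[1,-1]);q=p
# is rod upright: scene shaft line
g=np.mean([eyes.get_image('scene').astype(float) for _ in range(2)],0).mean(2)
for z in(.14,.115,.09,.065):
    u,v=proj('scene',(.5695,-.285,z));r=int(round(v));k=int(u)-9;print(z,round(u,1),r,k,g[r,k:k+19].astype(int))
E
```

```text
[ 567.4 -205.4  226.4] [ 0. -0. -1.] 0.01920414243650238
pocket [626.8  42. ] H [671.   33.6]
-0.35 [581.1  19. ] 
-0.1 [580.3  41.7] [ -0.8 -22.7]
0.15 [585.2  63.9] [  4.8 -22.2]
0.4 [595.3  84.2] [ 10.2 -20.3]
0.65 [610.2 101.3] [ 14.9 -17.1]
0.9 [628.8 114.2] [ 18.6 -12.9]
1.15 [650.1 122.2] [21.3 -7.9]
1.4 [672.7 124.6] [22.6 -2.4]
0.14 296.8 157 287 [126 132 141 160 170 156 112  58  32  30  33  30  50 104 158 183 186 187
 186]
0.115 296.5 164 287 [189 187 186 187 179 149 101  51  29  29  28  32  58 113 161 182 185 186
 186]
0.09 296.3 172 287 [188 189 190 189 189 172 137 106  96  96  94 103 130 165 183 189 190 189
 189]
0.065 296.0 179 287 [148 140 139 141 142 132 115 109 113 118 126 133 146 158 164 166 168 173
 175]
```

The rod stands upright. Now to the lever.

Request:
arm_command:
  rows: "1 2.5 -37 0 0 0 0; 1 2.5 -37 0 0 0 0; 1 2.5 -37 0 0 0 0; 1 2.5 -37 0 0 0 0; 1 2 -37 0 0 0 0"

```text
time_s: 38.12
position: [0.5787, -0.0183, 0.2248]
tool_rot: [[1.0, -0.0, 0.001], [-0.0, -1.0, -0.0], [0.001, 0.0, -1.0]]
ft_force: [0.3, -0.4, -0.5]
grip_width: 0.0
```

Request:
arm_command:
  rows: "1 2 -37 0 0 0 0; 1 0 0 35 0 0 0; 1 0 0 35 0 0 0; 1 0 0 35 0 0 0; 1 0 0 0 0 0 0"

```text
time_s: 38.53
position: [0.5779, 0.0178, 0.1138]
tool_rot: [[1.0, 0.0, -0.011], [0.0, -1.0, 0.002], [-0.011, -0.002, -1.0]]
ft_force: [-0.8, -0.4, -0.5]
grip_width: -0.0001
```

Request:
arm_command:
  rows: "1 0 0 15 0 0 0; 1 0 0 0 0 0 0; 1 0 0 0 0 0 0"

```text
time_s: 38.78
position: [0.5813, 0.017, 0.1057]
tool_rot: [[1.0, -0.0, 0.001], [-0.0, -1.0, -0.0], [0.001, 0.0, -1.0]]
ft_force: [-0.9, -0.6, 0.4]
grip_width: 0.0
```

Request:
arm_command:
  rows: "1 -1 -12 0 0 0 0; 1 0 -12 0 0 0 0; 1 2 -11 0 0 0 0; 1 3 -11 0 0 0 0; 1 5 -10 0 0 0 0"

```text
time_s: 39.2
position: [0.5898, 0.0751, 0.1046]
tool_rot: [[1.0, 0.001, -0.0], [0.001, -1.0, 0.0], [-0.0, -0.0, -1.0]]
ft_force: [-0.9, -1.3, 0.0]
grip_width: -0.0002
```

Request:
arm_command:
  rows: "1 5 -10 0 0 0 0; 1 7 -9 0 0 0 0; 1 8 -8 0 0 0 0; 1 9 -7 0 0 0 0; 1 10 -6 0 0 0 0"

```text
time_s: 39.62
position: [0.6291, 0.1148, 0.104]
tool_rot: [[1.0, 0.001, -0.001], [0.001, -1.0, 0.0], [-0.001, -0.0, -1.0]]
ft_force: [-1.1, -1.1, -0.3]
grip_width: -0.0001
```

Request:
arm_command:
  rows: "1 11 -4 0 0 0 0; 1 11 -4 0 0 0 0; 1 11 -2 0 0 0 0; 1 12 -1 0 0 0 0; 1 0 0 0 0 0 0"

```text
time_s: 40.03
position: [0.6753, 0.1253, 0.1036]
tool_rot: [[1.0, 0.0, 0.001], [0.0, -1.0, 0.0], [0.001, -0.0, -1.0]]
ft_force: [0.2, 0.7, -0.4]
grip_width: 0.0002
```

```bash
python3 o.py
```

```text
[ 0.2434  0.6665 -0.4425] [-0.0253  0.0249 -0.0156] [0.6753 0.1253 0.1036] [ 0.0006  0.0003 -1.    ]
```

Request:
arm_command:
  rows: "1 -8 8 -10 0 0 0; 1 0 0 -40 0 0 0; 1 0 0 -40 0 0 0; 1 -20 35 -20 0 0 0; 1 -20 35 0 0 0 0"

```text
time_s: 40.45
position: [0.6284, 0.0501, 0.2176]
tool_rot: [[1.0, 0.004, 0.01], [0.004, -1.0, -0.001], [0.01, 0.001, -1.0]]
ft_force: [0.8, -1.1, 0.3]
grip_width: -0.0002
```

Request:
arm_command:
  rows: "1 -20 35 0 0 0 0; 1 -20 35 0 0 0 0; 0.2 -20 35 0 0 0 0; 0.2 -20 35 0 0 0 0; 0.2 0 0 0 0 0 0"

```text
time_s: 40.87
position: [0.5446, -0.0954, 0.2129]
tool_rot: [[1.0, -0.005, -0.001], [-0.005, -1.0, -0.001], [-0.001, 0.001, -1.0]]
ft_force: [0.8, 0.6, -0.3]
grip_width: 0.0354
```

```bash
python3 - <<'E'
from h import *
np.set_printoptions(precision=4,suppress=True)
print(readout.observe()['position'])
t=eyes.get_image('top');cv2.imwrite('pics/t14.png',t[:,:,::-1])
g=t.astype(int)
x,y=map(int,proj('top',(.445,.138,.05)))
w=g[y-17:y+18,x-17:x+18].min(2)
for i,r in enumerate(w): print(y-17+i,' '.join('%3d'%v for v in r))
print(x-17)
x,y=map(int,proj('top',(.69,.12,.1)))
print('knob');w=g[y-10:y+11,x-12:x+13].max(2)
for i,r in enumerate(w): print(y-10+i,' '.join('%3d'%v for v in r))
print(x-12)
E
```

```text
[ 0.5446 -0.0954  0.2129]
216  81  80  80  82  82  81  81  81  81  82  82  84  80  80  78  79  79  83  78  83  77  79  78  81  80  78  77  81  82  84  80 111 127 124 127
217  81  81  84  84  81  84  82  82  83  81  85  85  81  84  79  78  80  80  83  81  80  82  85  83  81  83  81  83  79  82  78 104 123 121 127
218  78  82  80  83  80  84  82  80  79  82  82  81  81  80  80  83  82  80  84  85  82  85  82  82  81  80  82  82  80  80 107 125 125 125 125
219  81  81  81  81  82  79  80  80  81  83  82  83  81  81  81  82  83  82  79  80  82  84  83  82  81  84  84  79  79  80 110 128 128 118 127
220  81  80  80  82  78  82  79  80  82  79  80  82  85  81  84  82  82  84  83  83  81  82  85  83  81  84  79  78  78  80 108 127 125 126 127
221  77  80  76  80  79  79  82  80  79  78  81  81  83  83  84  83  82  84  84  82  81  83  85  82  85  81  84  79  82 106 126 125 126 123 127
222  82  79  79  84  79  83  83  80  82  81  80  83  81  83  85  83  81  84  85  83  83  83  82  82  82  81  82  79  80 109 126 126 125 124 127
223  80  80  80  80  79  80  85  82  83  84  80  82  82  83  84  8
[... 5462 characters left out ...]
 139 139 137 110 123 104  28   7  81 119 147 154 130 103 101  99  98 101
151 137 139 139 140 137 140 140 140 142 140 135 143 144 124 126 124 135 152 157 131 102 105 103 101  97
152 139 144 139 139 138 140 141 142 142 138 138 137 116  96  87  80  89  91  81  70  69  70  76  84  94
153 142 142 139 140 140 140 140 139 137 136 137 137 137 133 137 113  94  85  77  67  59  56  60  69  68
154 143 141 141 137 138 140 137 140 142 140 139 140 139 141 115  84  70  60  53  56  67  81  85  86  83
155 142 138 142 140 135 141 139 138 139 139 141 137 132 118  85  49  58  72  80  81  83  84  84  89  90
156 140 141 141 138 139 138 137 141 138 127 119 105  90  85  87  83  84  84  86  85  84  85  88  86  85
185
```

```bash
python3 - <<'E'
from h import *
np.set_printoptions(precision=4,suppress=True)
c=np.array([onz('top',*p,.05)[:2] for p in((192.5,226.6),(203.9,226.0),(204.4,240.6),(192.7,241.2))])
print(c,c.mean(0),np.degrees(np.arctan2(*(c[0]+c[1]-c[2]-c[3])[::-1])),np.degrees(np.arctan2(*(c[0]+c[3]-c[1]-c[2])[::-1]))-90)
k=onz('top',197.3,146,.105);print('knob',k)
a=np.radians(-10.85);x=np.array([np.cos(a),np.sin(a)]);y=np.array([-x[1],x[0]]);d=k[:2]-[.671,.0336];print('lever',np.arctan2(d@y,-d@x),np.hypot(*d))
# scene cart top face
g=eyes.get_image('scene').astype(int).min(2);u,v=map(int,proj('scene',(.445,.138,.05)));print(u-14)
for r in range(v-8,v+10):print(r,' '.join('%3d'%q for q in g[r,u-14:u+15]))
E
```

```text
[[0.4668 0.1554]
 [0.4658 0.1223]
 [0.4236 0.1231]
 [0.4247 0.1568]] [0.4452 0.1394] -1.5723050666462413 -1.900266895831237
knob [0.6913 0.1209 0.105 ]
lever 1.6103077795529355 0.08963156164367024
236
259 187 188 186 188 187 184 186 188 188 190 189 189 187 187 186 185 186 183 185 184 186 184 185 185 187 187 186 184 186
260 188 187 189 187 187 185 185 186 186 186 188 186 188 186 186 186 186 186 186 185 185 186 188 186 186 187 186 186 185
261 189 189 188 187 185 185 185 185 185 182 180 182 183 182 186 186 185 186 186 184 184 186 189 189 189 185 185 187 187
262 189 186 187 187 187 185 185 184 184 178 170 173 179 180 183 181 184 186 184 186 186 188 188 187 187 186 186 186 187
263 185 186 187 186 187 188 183 179 177 168 159 160 168 170 172 175 182 186 186 187 187 187 188 187 185 186 186 187 188
264 180 184 186 187 186 184 179 176 167 150 136 133 141 147 154 161 173 178 182 186 189 188 188 186 187 184 187 185 186
265 163 175 183 186 182 177 171 161 145 128 111 104 111 114 124 141 155 166 179 191 196 193 190 187 187 186 187 185 185
266 140 157 173 179 176 169 158 143 123 104  94  91  91  95
[... 560 characters left out ...]
 138 148 156 170 193 221 229 228 215 195 175 171 185 216 229 236 236 227 210 188 180 185 189 189 190
272 119 117 119 118 126 132 139 154 178 208 224 229 229 224 219 219 226 234 238 236 225 206 183 176 178 185 187 187 190
273 124 120 115 117 119 122 128 132 147 166 187 207 220 227 232 234 239 239 235 223 202 182 172 173 175 185 187 189 188
274 122 121 118 117 120 118 119 121 127 135 147 164 183 202 220 231 236 232 220 199 179 173 168 169 174 186 189 191 190
275 121 125 123 123 122 121 115 117 118 118 124 130 143 159 179 200 215 209 194 178 173 170 170 170 174 184 189 190 189
276 122 125 127 132 135 129 124 121 116 114 116 115 120 128 138 157 175 180 175 172 170 169 169 170 176 184 190 190 188
```

The lever is at 1.61, so the pocket is clear. The cartridge is at (.4452, .1394) with yaw −1.7°. I'll pick it up by the 34 mm sides, high up.

Request:
arm_command:
  rows: "0.2 -14 -33.5 0 0 0 0; 0.2 -14 -33.5 0 0 0 0; 0.2 -14 -33.5 0 0 0 0; 0.2 -14 -33.5 0 0 0 0; 0.2 -14 -33.5 0 0 0 0"
  squeeze: 60

```text
time_s: 41.38
position: [0.4764, 0.0793, 0.2126]
tool_rot: [[1.0, 0.002, 0.0], [0.002, -1.0, 0.0], [0.0, -0.0, -1.0]]
ft_force: [-0.0, -0.3, 0.5]
grip_width: 0.0683
```

Request:
arm_command:
  rows: "0.2 -14 -33.5 0 0 0 0; 0.2 -15 -33.5 20 0 0 0; 0.2 0 0 40 0 0 1.6; 0.2 0 0 35 0 0 0; 0.2 0 0 0 0 0 0"

```text
time_s: 41.8
position: [0.4451, 0.1451, 0.1131]
tool_rot: [[1.0, -0.025, -0.01], [-0.025, -1.0, -0.0], [-0.01, 0.001, -1.0]]
ft_force: [-1.2, -0.2, -0.6]
grip_width: 0.0684
```

Request:
arm_command:
  rows: "0.2 0 0 0 0 0 0; 0.2 0 0 0 0 0 0"

```text
time_s: 41.97
position: [0.4493, 0.1438, 0.1193]
tool_rot: [[1.0, -0.027, 0.002], [-0.027, -1.0, 0.0], [0.002, -0.0, -1.0]]
ft_force: [0.1, 0.2, 0.4]
grip_width: 0.0685
```

Request:
arm_command:
  rows: "0.2 -4 4.5 25 0 0 0; 0.2 0 0 25 0 0 0; 0.2 0 0 20 0 0 0; 0.2 0 0 0 0 0 0; 0.2 0 0 0 0 0 0"

```text
time_s: 42.38
position: [0.4452, 0.1389, 0.049]
tool_rot: [[1.0, -0.028, 0.002], [-0.028, -1.0, 0.0], [0.002, -0.0, -1.0]]
ft_force: [-0.1, -0.4, 1.6]
grip_width: 0.0684
```

Request:
arm_command:
  rows: "0.8 0 0 0 0 0 0; 0.8 0 0 0 0 0 0; 0.8 0 0 0 0 0 0; 0.8 0 0 0 0 0 0; 0.8 0 0 0 0 0 0"

```text
time_s: 42.8
position: [0.445, 0.1389, 0.0493]
tool_rot: [[1.0, -0.028, 0.003], [-0.028, -1.0, -0.0], [0.003, -0.0, -1.0]]
ft_force: [-2.0, -1.5, 10.4]
grip_width: 0.0328
```

Gripped. I'll lift, turn to the unit's yaw, and measure the open pocket precisely.

Request:
arm_command:
  rows: "0.8 0 0 -20 0 0 0; 0.8 0 0 -30 0 0 0; 0.8 0 0 -20 0 0 4.6; 0.8 0 0 0 0 0 4.6; 0.8 0 0 0 0 0 0"

```text
time_s: 43.22
position: [0.4446, 0.139, 0.1194]
tool_rot: [[0.982, -0.19, 0.003], [-0.19, -0.982, 0.0], [0.003, -0.001, -1.0]]
ft_force: [-0.6, 0.1, -2.2]
grip_width: 0.0326
```

```bash
python3 o.py; python3 - <<'E'
from h import *
g=np.mean([eyes.get_image('top').astype(float) for _ in range(3)],0).mean(2)
x,y=map(int,proj('top',(.627,.042,.038)));print(x-17)
for r in range(y-17,y+20):print(r,' '.join('%3d'%q for q in g[r,x-17:x+18]))
E
```

```text
[-0.578   0.0831 -2.1808] [-0.015  -0.0062 -0.0223] [0.4446 0.139  0.1194] [ 0.0034  0.0002 -1.    ]
210
154 121 121 121 123  98  68  67  69  71  86 100 114 126 140 146 143 144 147 145 144 146 145 126 117 125 124 123 123 123 124 125 125 126 126 126
155 126 126 127 105  80  98 120 109  87  83  81  79  74  73  68  68  93 128 144 146 145 129 104 112 125 126 126 123 124 123 126 127 127 126 128
156 125 127 126 100  75 107 138 130 102  85  84  84  84  83  84  68  59  81 111 117  93  72  70  72  72  71  76  96 100 114 128 128 127 127 126
157 125 124 124  99  78  86 112 105  84  86  86  85  86  86  86  84  70  58  68  72  64  63  68  78  86  86  86  86  88  86  96  92  80  76  76
158 123 124 125 100  80  86  88  86  85  72  60  61  74  84  86  85  72  55  58  66  71  68  67  73  84  88  87  87  86  85  87  87  84  87  86
159 125 125 126 103  83  87  87  85  86  70  90  94  83  85  70  57  56  55  56  64  68  71  69  73  82  87  88  86  87  86  89  87  87  87  88
160 124 124 106  84  86  87  85  85  71  56 117 137 131 149 162 162 148 134 135 117  89  84  81  66  59  62  62  76  86  88  87  87
[... 3632 characters left out ...]
  85  87  87  86  88  87  87  88  87  87  87  87  87  89  88  87  90  87  88  87  88  89  88  89  89  90  89  88  88  88  88
187  81 128 144 122  95  87  87  88  87  87  86  88  86  88  86  89  86  88  87  88  89  87  88  87  88  88  88  86  89  89  89  87  88  89  89
188  78  92  95  91  89  88  88  86  87  86  87  88  87  88  88  88  88  88  89  89  86  86  88  89  87  86  89  88  88  87  90  89  91  88  90
189  73  69  71  74  78  80  82  82  80  84  85  86  87  86  87  88  88  88  88  88  88  88  87  90  90  87  86  88  88  89  88  90  90  88  88
190 124 122 109  96  88  81  71  68  70  70  67  71  74  77  80  82  82  82  86  84  86  87  89  88  87  88  89  87  89  87  88  87  88  89  89
```

```bash
python3 - <<'E'
from h import *
np.set_printoptions(precision=4,suppress=True)
print(onz('top',228,170.6,.038),onz('top',228.1,170.6,.038))
a=onz('top',210+8.9,165,.038)-onz('top',210+7.6,175,.038);print(np.degrees(np.arctan2(a[1],a[0])))
a=onz('top',210+28.1,165,.038)-onz('top',210+26.7,175,.038);print(np.degrees(np.arctan2(a[1],a[0])))
E
```

```text
[0.6292 0.0418 0.038 ] [0.6292 0.0415 0.038 ]
-10.791250115284571
-11.969174755242664
```

Request:
arm_command:
  rows: "0.8 33 10 0 0 0 0; 0.8 33 10 0 0 0 0; 0.8 33 10 0 0 0 0; 0.8 33 10 0 0 0 0; 0.8 33 10 0 0 0 0"

```text
time_s: 43.78
position: [0.5978, 0.058, 0.1168]
tool_rot: [[0.983, -0.185, -0.002], [-0.185, -0.983, 0.0], [-0.002, 0.0, -1.0]]
ft_force: [-0.6, 0.8, -0.6]
grip_width: 0.0328
```

Request:
arm_command:
  rows: "0.8 34 10.5 0 0 0 0; 0.8 0 0 0 0 0 0; 0.8 0 0 10 0 0 0; 0.8 0 0 0 0 0 0; 0.8 0 0 0 0 0 0"

```text
time_s: 44.2
position: [0.6269, 0.0429, 0.1063]
tool_rot: [[0.983, -0.186, -0.004], [-0.186, -0.983, 0.001], [-0.004, 0.0, -1.0]]
ft_force: [0.4, -0.2, -1.4]
grip_width: 0.0327
```

Request:
arm_command:
  rows: "0.8 1.8 0.8 8 0 0 0.3; 0.8 0 0 6 0 0 0; 0.8 0 0 0 0 0 0; 0.8 0 0 0 0 0 0"

```text
time_s: 44.53
position: [0.6295, 0.0413, 0.0933]
tool_rot: [[0.981, -0.192, -0.001], [-0.192, -0.981, 0.0], [-0.001, 0.0, -1.0]]
ft_force: [0.2, -0.1, -1.3]
grip_width: 0.0328
```

Request:
arm_command:
  rows: "0.8 0 0 3 0 0 0; 0.8 0 0 3 0 0 0; 0.8 0 0 2 0 0 0; 0.8 0 0 0 0 0 0; 0.8 0 0 0 0 0 0"

```text
time_s: 44.95
position: [0.6299, 0.0411, 0.0857]
tool_rot: [[0.981, -0.192, -0.0], [-0.192, -0.981, 0.0], [-0.0, -0.0, -1.0]]
ft_force: [-0.4, -1.4, -1.6]
grip_width: 0.0325
```

Request:
arm_command:
  rows: "0.8 -1 -0.4 3 0 0 0; 0.8 0 0 3 0 0 0; 0.8 0 0 0 0 0 0"

```text
time_s: 45.2
position: [0.6287, 0.0417, 0.079]
tool_rot: [[0.981, -0.192, -0.001], [-0.192, -0.981, 0.0], [-0.001, 0.0, -1.0]]
ft_force: [-0.6, -0.2, -0.6]
grip_width: 0.0324
```

Request:
arm_command:
  rows: "0.8 0 0 4 0 0 0; 0.8 0 0 3 0 0 0; 0.8 0 0 0 0 0 0"

```text
time_s: 45.45
position: [0.6287, 0.0417, 0.0719]
tool_rot: [[0.981, -0.193, -0.001], [-0.193, -0.981, 0.0], [-0.001, 0.0, -1.0]]
ft_force: [0.1, -0.1, -1.1]
grip_width: 0.0331
```

Sliding in freely. Down to the floor.

Request:
arm_command:
  rows: "0.8 0 0 4 0 0 0; 0.8 0 0 4 0 0 0; 0.8 0 0 2 0 0 0; 0.8 0 0 0 0 0 0"

```text
time_s: 45.78
position: [0.6287, 0.0417, 0.062]
tool_rot: [[0.981, -0.192, -0.001], [-0.192, -0.981, 0.0], [-0.001, 0.0, -1.0]]
ft_force: [-0.2, 0.0, -1.0]
grip_width: 0.0326
```

Request:
arm_command:
  rows: "0.8 0 0 2 0 0 0; 0.8 0 0 0 0 0 0; 0.8 0 0 0 0 0 0"

```text
time_s: 46.03
position: [0.6291, 0.0417, 0.0614]
tool_rot: [[0.981, -0.192, 0.001], [-0.192, -0.981, -0.0], [0.001, 0.0, -1.0]]
ft_force: [-3.9, 0.3, 4.4]
grip_width: 0.0328
```

Seated: the TCP stopped at .0614, with the floor expected at .061. I'll release, go up, and move round beyond the open lever's knob.

Request:
arm_command:
  rows: "0.6 0 0 0 0 0 0; 0.45 0 0 0 0 0 0; 0.4 0 0 0 0 0 0; 0.4 0 0 -20 0 0 0; 0.4 0 0 -30 0 0 0"
  squeeze: 30

```text
time_s: 46.45
position: [0.6277, 0.0418, 0.1085]
tool_rot: [[0.981, -0.193, -0.006], [-0.193, -0.981, 0.001], [-0.006, 0.0, -1.0]]
ft_force: [0.2, 0.7, 0.2]
grip_width: 0.0513
```

Request:
arm_command:
  rows: "0.6 0 0 -35 0 0 0; 1 0 0 -20 0 0 0; 1 25 -29 0 0 0 0; 1 25 -29 0 0 0 0; 1 24 -28 0 0 0 0"

```text
time_s: 46.87
position: [0.7192, 0.1126, 0.1667]
tool_rot: [[0.981, -0.193, 0.001], [-0.193, -0.981, 0.0], [0.001, -0.0, -1.0]]
ft_force: [0.8, -0.7, 0.4]
grip_width: 0.0
```

Request:
arm_command:
  rows: "1 0 0 0 0 0 0; 1 0 0 0 0 0 0; 1 0 0 0 0 0 0"

```text
time_s: 47.12
position: [0.7178, 0.1116, 0.1652]
tool_rot: [[0.981, -0.192, -0.001], [-0.192, -0.981, -0.0], [-0.001, 0.0, -1.0]]
ft_force: [-0.3, 0.2, 0.1]
grip_width: -0.0
```

```bash
python3 o.py; python3 - <<'E'
from h import *
np.set_printoptions(precision=1,suppress=True)
a=np.radians(-11);x=np.array([np.cos(a),np.sin(a)]);y=np.array([-x[1],x[0]]);H=np.array([628.7,41.7])+45*x
P=readout.observe()['position'][:2]*1e3-H;print('unit rel hinge',P@x,P@y)
E
```

```text
[-0.2517  0.1592  0.0883] [-0.0049 -0.0221 -0.021 ] [0.7178 0.1116 0.1652] [-0.0011 -0.0002 -1.    ]
unit rel hinge 29.12142473447334 85.65895097800336
```

Request:
arm_command:
  rows: "1 3 0 20 0 0 0; 1 0 0 20 0 0 0; 1 0 0 20 0 0 0; 1 0 0 0 0 0 0; 1 0 0 0 0 0 0"

```text
time_s: 47.53
position: [0.7204, 0.1104, 0.1058]
tool_rot: [[0.981, -0.193, -0.002], [-0.193, -0.981, -0.0], [-0.002, 0.0, -1.0]]
ft_force: [-0.6, 1.7, 1.4]
grip_width: -0.0001
```

Request:
arm_command:
  rows: "1 -6 -2 0 0 0 0; 1 -8 -1 0 0 0 0; 1 -8 -1 0 0 0 0; 1 -8 -1 0 0 0 0; 1 -9 0 0 0 0 0"

```text
time_s: 47.95
position: [0.6839, 0.1237, 0.108]
tool_rot: [[0.981, -0.193, 0.004], [-0.193, -0.981, -0.0], [0.004, -0.0, -1.0]]
ft_force: [0.9, -0.8, -0.4]
grip_width: -0.0
```

Request:
arm_command:
  rows: "1 -9 1 0 0 0 0; 1 -9 2 0 0 0 0; 1 -9 3 0 0 0 0; 1 -8 3.5 0 0 0 0; 1 -8 4.5 0 0 0 0"

```text
time_s: 48.37
position: [0.639, 0.1183, 0.1081]
tool_rot: [[0.981, -0.192, 0.004], [-0.192, -0.981, 0.0], [0.004, -0.001, -1.0]]
ft_force: [3.3, -2.8, -1.0]
grip_width: 0.0
```

Request:
arm_command:
  rows: "1 -7.5 5 0 0 0 0; 1 -7 6 0 0 0 0; 1 -6 6.5 0 0 0 0; 1 -5.5 7 0 0 0 0; 1 0 0 0 0 0 0"

```text
time_s: 48.78
position: [0.608, 0.0985, 0.1073]
tool_rot: [[0.981, -0.193, 0.002], [-0.193, -0.981, -0.0], [0.002, -0.0, -1.0]]
ft_force: [-0.3, 0.2, 0.2]
grip_width: 0.0001
```

```bash
cat > u.py <<'E'
from h import *
np.set_printoptions(precision=2,suppress=True)
a=np.radians(-11);x=np.array([np.cos(a),np.sin(a)]);y=np.array([-x[1],x[0]]);H=np.array([628.7,41.7])+45*x
o=readout.observe();P=o['position'][:2]*1e3-H;print('unit rel hinge',P@x,P@y,np.hypot(*P),o['position'],o['ft_force'],o['time_s'])
E
python3 u.py
```

```text
unit rel hinge -76.1517060759206 51.784252160045824 92.09066787709064 [0.61 0.1  0.11] [-0.33  0.24  0.17] 48.7833
```

Request:
arm_command:
  rows: "1 -3 6 0 0 0 0; 1 -3 6 0 0 0 0; 1 -2.5 6 0 0 0 0; 1 -2.5 6.5 0 0 0 0; 1 0 0 0 0 0 0"

```text
time_s: 49.2
position: [0.5926, 0.0762, 0.1057]
tool_rot: [[0.981, -0.193, -0.001], [-0.193, -0.981, -0.0], [-0.001, 0.0, -1.0]]
ft_force: [-0.3, -1.0, -0.6]
grip_width: -0.0003
```

Request:
arm_command:
  rows: "1 -1 3.5 0 0 0 0; 1 -1 3.5 0 0 0 0; 1 0 0 0 0 0 0; 1 0 0 0 0 0 0"

```text
time_s: 49.53
position: [0.5898, 0.0706, 0.1057]
tool_rot: [[0.981, -0.193, -0.0], [-0.193, -0.981, -0.0], [-0.0, 0.0, -1.0]]
ft_force: [-0.0, 0.9, -0.6]
grip_width: -0.0002
```

```bash
python3 u.py
```

```text
unit rel hinge -88.69728510658629 20.950884581388095 91.13807080480527 [0.59 0.07 0.11] [-0.01  0.94 -0.57] 49.5333
```

Request:
arm_command:
  rows: "1 -0.5 2 0 0 0 0; 1 0 0 0 0 0 0; 1 0 0 0 0 0 0"

```text
time_s: 49.78
position: [0.5894, 0.0697, 0.1058]
tool_rot: [[0.981, -0.192, 0.001], [-0.192, -0.981, 0.001], [0.001, -0.002, -1.0]]
ft_force: [2.3, 5.3, -1.4]
grip_width: -0.0001
```

Request:
arm_command:
  rows: "1 -0.3 2 0 0 0 0; 1 0 0 0 0 0 0; 1 0 0 0 0 0 0"

```text
time_s: 50.03
position: [0.5892, 0.0691, 0.1059]
tool_rot: [[0.981, -0.192, 0.003], [-0.192, -0.981, 0.004], [0.002, -0.004, -1.0]]
ft_force: [4.5, 11.6, -3.8]
grip_width: 0.0004
```

Request:
arm_command:
  rows: "1 -0.2 2 0 0 0 0; 1 0 0 0 0 0 0; 1 0 0 0 0 0 0"

```text
time_s: 50.28
position: [0.589, 0.0686, 0.1059]
tool_rot: [[0.981, -0.192, 0.004], [-0.192, -0.981, 0.006], [0.003, -0.007, -1.0]]
ft_force: [8.7, 18.0, -2.7]
grip_width: -0.0001
```

```bash
python3 u.py
```

```text
unit rel hinge -89.0578801018498 18.79651827687126 91.01986106102454 [0.59 0.07 0.11] [ 8.73 18.03 -2.72] 50.2833
```

It's at a hard stop at about zero angle. I'll back off, retreat and verify.

Request:
arm_command:
  rows: "1 0 -8 0 0 0 0; 1 0 -8 0 0 0 0; 1 0 0 -35 0 0 0; 1 0 0 -40 0 0 0; 1 -20 20 -40 0 0 0"

```text
time_s: 50.7
position: [0.5724, 0.0685, 0.2164]
tool_rot: [[0.982, -0.191, 0.001], [-0.191, -0.982, -0.0], [0.001, -0.0, -1.0]]
ft_force: [0.2, -0.6, 0.6]
grip_width: 0.0001
```

Request:
arm_command:
  rows: "1 -36 15 0 0 0 0; 1 -36 15 0 0 0 0; 1 -36 15 0 0 0 0; 1 -30 15 0 0 0 0; 1 0 0 0 0 0 0"

```text
time_s: 51.12
position: [0.4186, 0.035, 0.2147]
tool_rot: [[0.981, -0.193, -0.004], [-0.193, -0.981, -0.0], [-0.004, 0.001, -1.0]]
ft_force: [1.5, 0.0, 0.5]
grip_width: 0.0005
```

```bash
python3 - <<'E'
from h import *
np.set_printoptions(precision=4,suppress=True)
o=readout.observe();print(o['position'],o['ft_force'],o['time_s'])
t=snap('top','tf.png').astype(int);s=snap('scene','sf.png').astype(int)
m=t.max(2)
x,y=map(int,proj('top',(.582,.05,.105)));w=m[y-12:y+13,x-12:x+13]
k,l,st,ce=cv2.connectedComponentsWithStats((w<45).astype(np.uint8));print(st[1:,4],ce[1:]+[x-12,y-12])
i=1+np.argmax(st[1:,4]);K=onz('top',*(ce[i]+[x-12,y-12]),.1)[:2]
a=np.radians(-11);X=np.array([np.cos(a),np.sin(a)]);Y=np.array([-X[1],X[0]]);H=np.array([.6287,.0417])+.045*X;d=K-H
print('knob',K,'lever',np.arctan2(d@Y,-d@X),np.hypot(*d))
print('proj shut knob',proj('top',[*(H-.091*X),.1]))
x,y=map(int,proj('top',(.627,.042,.05)));
for r in range(y-14,y+15):print(r,' '.join('%3d'%q for q in t[r,x-15:x+15].mean(1)))
# plug-like residue check and rod
g=s.mean(2)
for z in(.13,.09):
    u,v=proj('scene',(.5695,-.285,z));r=int(round(v));k=int(u)-9;print('rod',z,g[r,k:k+19].astype(int))
E
```

```text
[0.4186 0.035  0.2147] [1.5022 0.0404 0.4728] 51.1167
[20  1] [[224.35 181.15]
 [212.   189.  ]]
knob [0.5819 0.0505] lever -0.003519122595717725 0.09261390281278783
proj shut knob (np.float64(224.307124358775), np.float64(180.58817139488966))
156 126 101  75 108 136 129 101  82  84  81  72  56  56  59  83 128 135 123 104  82  70  72  72  68  74  97 102 114 128 126
157 125  98  76  87 110 105  82  87  86  86  72  57  56  54  87 128 141 141 133  98  68  79  88  86  84  83  82  86  93  92
158 120  99  79  84  88  88  84  73  60  58  58  53  59  51 112 141 147 145 129  97  66  74  83  88  87  87  90  87  89  87
159 125 104  82  87  82  85  85  70  90  94  80  75  65  49 111 147 146 146 125  83  65  75  81  87  83  87  81  86  86  88
160 104  86  85  85  86  87  71  54 118 137 114 116 122 115 129 143 145 148 116  81  81  66  61  62  58  74  86  87  88  86
161  98  73  84  85  87  83  69  70 131 149 132 112 116 113 132 146 146 145 119 134 166 162 160 148 133 142 125  95  86  87
162  74  58  55  75  87  86  68  72 138 137 111 145 167 135 129 145 145 144 130 136 158 152 162 151 138 152 140 
[... 2215 characters left out ...]
 149 127  99  88  86  90  86
181  56  53  54  51  56  61  68  72  72  72  47   7  19  17  35 111 160 172 170 171 171 150 134 138 112  87  89  89  86  87
182  57  59  56  55  54  56  59  75  78  64  49  19  13   5  16  85 108 103 106 112 121 126 132 143 117  84  88  89  87  87
183  52  56  54  59  59  56  74  84  86  82  65  27  10  12   6  80  98  95  91  94  97  94  98 101  91  87  87  86  84  87
184  56  57  57  54  56  58  76  88  85  89  89  79  45   9  54 122 118  85  87  87  84  80  87  90  88  89  87  88  88  89
rod 0.13 [ 37  33  34  33  35  35  42  44  55  68  74  80  75  61  48  63 109 154
 184]
rod 0.09 [ 36  37  39  41  40  44  44  45  47  44  59  85 126 167 188 193 196 194
 194]
```

```bash
python3 -c "
from h import *
print(env.close_job())"
```

```text
the job is handed in; nothing more can be done
None
```

The job is done as asked and handed in at about 51 s; no verdict was reported.

**What I did:**
- **Plugs:** I dropped all four plugs I found into the tube. The second one stuck tilted in the funnel, and it fell in after I lowered the shut fingers onto it.
- **Packing:** I pressed the rod down until it stopped at 32 N, at the height expected for four plugs with the follower at its bottom stop.
- **Rod:** It is back upright in its stand. The first tries hit the stand's rim at up to 54 N, because my hole position was 4–8 mm off and the rod had tilted in the grip. I measured the empty hole again and it then went in to the floor.
- **Cartridge:** There was no used cartridge in the socket. I swung the lever open, pushed the full cartridge down to the pocket floor and swung the lever back to its stop.

**Last checks:**
- **Lever:** the top camera read it at about 0.00 rad over the cartridge.
- **Rod:** it looked upright right after release. In the final picture the arm hid it, so I could not check it again.
- **Fifth plug:** none showed in any view I looked at, but I did not do a full search of the table at the end.
- **Follower:** I judged it only from the rod's stop height and force. I did not see the 6 N drag on the way down.

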